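# Sort the spin-coater accessories after a coating run

### The job

Clear up after the coating run: put both spin chucks hub-up and side by side, flat on the floor of the wide tray, stand each resist bottle in its own bay of the two-bay caddy, and turn the chuck key so that its foot passes the slot of its guard, lift it out and stand it in the small narrow tray. Keep the bottles upright throughout, set everything down without dropping it, and leave all five standing still and released.

Things in the scene. Friction and masses are not known exactly. Their poses are not given: they have to be found in the camera images.
- chuck_large: Larger spin chuck, white plastic, loose, standing face down: a flat disc 56 mm across and 8 mm thick with a round hub 24 mm across rising from its centre to 36 mm above the underside. Origin: centre of the underside; z up along the hub. Gripped by the hub.
- chuck_small: Smaller spin chuck, same shape: disc 42 mm across and 8 mm thick, hub 20 mm across, top of hub 36 mm above the underside. Origin: centre of the underside; z up.
- bottle_tall: Taller resist bottle, amber glass with a black cap and a blank pale paper band, standing: body 38 mm across with straight sides up to 66 mm, then shoulder, cap 25 mm across, 92 mm high overall. Origin: centre of the underside; z up.
- bottle_short: Shorter resist bottle, same look: body 38 mm across, straight sides up to 50 mm, cap 25 mm across, 76 mm high overall. Origin: centre of the underside; z up.
- key: Loose steel key standing in the guard: foot 22 (its x) by 60 (y) by 7 mm, round stem 12 mm across, flat grip tab on top 12 mm thick (x), 44 mm long (y), 32 to 62 mm above the underside. Tab and foot are parallel. At the start it is turned 50 to 90 degrees, either way, from the slot's length, its foot caught under the guard plate. Origin: centre of the underside; z up.
- guard: Fixed grey square guard box 100 by 100 mm, 27 mm high, in which the key stands. Inner floor 4 mm above its underside; the top plate spans heights 22 to 27 mm and has one rectangular slot at its centre, 36 mm wide (its x) by 76 mm long (its y). Inner space under the plate is 88 by 88 mm. Origin: centre of the underside.
- chuck_tray: Fixed wide shallow grey tray, one undivided space for both chucks: outside 88 mm (x) by 138 mm (y), walls 4 mm thick, 18 mm high, inner floor 4 mm above the underside. Origin: centre of the underside.
- bottle_caddy: Fixed grey caddy for the bottles, split by a 4 mm divider at y = 0 into two equal bays about 56 by 56 mm, centred at y = -30 and +30 mm; either bottle may go in either bay. Outside 64 mm (x) by 124 mm (y), walls 4 mm thick, 30 mm high, inner floor 4 mm above the underside. Origin: centre of the underside.
- key_tray: Fixed small narrow shallow grey tray for the key, undivided: outside 58 mm (x) by 92 mm (y), walls 4 mm thick, 18 mm high, inner floor 4 mm above the underside (inside 50 by 84 mm, so the key's foot goes in with its length along the tray's y). Origin: centre of the underside.

How it is judged (in metres and radians):
At the end, for the whole second after the job is handed in: Chucks hub-up on the floor of the wide tray, one bottle on the floor of each caddy bay, key on its foot on the narrow tray's floor: each underside under 8.5 mm above its tray's underside and within the walls, tilt under 0.12 rad, slower than 20 mm/s, released (x of chuck_large in the frame of chuck_tray between -0.02 and 0.02 m and y of chuck_large in the frame of chuck_tray between -0.046 and 0.046 m and z of chuck_large in the frame of chuck_tray between 0 and 0.0085 m and angle between each of chuck_large, chuck_small, bottle_tall, bottle_short, key's own z axis and vertical below 0.12 rad and linear speed of each of chuck_large, chuck_small, bottle_tall, bottle_short, key below 0.02 m/s and contact force between the fingers and chuck_large below 0.05 N and x of chuck_small in the frame of chuck_tray between -0.025 and 0.025 m and y of chuck_small in the frame of chuck_tray between -0.052 and 0.052 m and z of chuck_small in the frame of chuck_tray between 0 and 0.0085 m and contact force between the fingers and chuck_small below 0.05 N and x of bottle_tall in the frame of bottle_caddy between -0.016 and 0.016 m and y of bottle_tall in the frame of bottle_caddy between -0.048 and 0.048 m and z of bottle_tall in the frame of bottle_caddy between 0 and 0.0085 m and contact force between the fingers and bottle_tall below 0.05 N and x of bottle_short in the frame of bottle_caddy between -0.016 and 0.016 m and y of bottle_short in the frame of bottle_caddy between -0.048 and 0.048 m and z of bottle_short in the frame of bottle_caddy between 0 and 0.0085 m and contact force between the fingers and bottle_short below 0.05 N and x of key in the frame of key_tray between -0.022 and 0.022 m and y of key in the frame of key_tray between -0.035 and 0.035 m and z of key in the frame of key_tray between 0 and 0.0085 m and contact force between the fingers and key below 0.05 N); the robot touches nothing.
It fails at once if a bottle is tipped by more than 0.5 rad (angle between any of bottle_tall, bottle_short's own z axis and vertical above 0.5 rad).
It fails at once if a chuck, bottle or the key is dropped: higher than 15 mm, untouched by the robot and moving faster than 0.45 m/s (a fall of over about 10 mm) ((height (world z) of chuck_large above 0.015 m and linear speed of chuck_large above 0.45 m/s and contact force between each of the arm, the fingers and chuck_large below 0.01 N) or (height (world z) of chuck_small above 0.015 m and linear speed of chuck_small above 0.45 m/s and contact force between each of the arm, the fingers and chuck_small below 0.01 N) or (height (world z) of bottle_tall above 0.015 m and linear speed of bottle_tall above 0.45 m/s and contact force between each of the arm, the fingers and bottle_tall below 0.01 N) or (height (world z) of bottle_short above 0.015 m and linear speed of bottle_short above 0.45 m/s and contact force between each of the arm, the fingers and bottle_short below 0.01 N) or (height (world z) of key above 0.015 m and linear speed of key above 0.45 m/s and contact force between each of the arm, the fingers and key below 0.01 N)).
It also fails if it takes over 125 s, if anything falls off the work surface, if the arm or the gripper's body presses on something with over 40 N, if the wrist force passes 120 N, or if a joint passes its speed limit or range.

### The arm

A 7-joint arm with a two-finger parallel gripper is mounted at the origin on the work surface. World frame = base frame: x ahead of the robot, y to its left, z up, the work surface at z = 0. Lengths are in m, angles in degrees, forces in N, time in s.
With the tool pointing down it reaches from about 0.425 to 0.875 m from the base axis. Payload 4.7 kg.
Tool frame: the origin (TCP) lies on the centre line of the jaws, within the pads' length; the fingertips stand ahead of it and the grasp point (between the pads) lies 2 mm behind it (env.tip_reach is the x of the fingertips in the tool frame, in m); x points along the fingers, z is the direction in which the jaws open and shut, and the axes are right-handed (so a half turn about x gives the same grasp; the last joint's range is limited). The gripper opens to 87 mm and grips with 3 to 60 N. Pads are 19 mm wide; open, the fingers measure 117 mm over their backs; the gripper's body (75 mm by 190 mm) begins 51 mm behind the grasp point.
Start: joints at [-72.015, 18.392, -4.016, 83.108, 1.295, 78.541, -3.26], TCP at [0.192, 0.621, 0.24] pointing down, gripper open.
Joint ranges: [-163.93, 163.93], [-17.29, 119.83], [-79.2, 71.16], [3.27, 140.29], [-89.18, 269.18], [5.43, 117.66], [-154.24, 154.24]. Speed limits (degrees/s): [147.25, 147.25, 180, 180, 180, 180, 180].

### API

Orientations are given as [roll, pitch, yaw] about the fixed x, y, z axes, in that order (R = Rz(yaw) Ry(pitch) Rx(roll)).
In Python, from cell import telemetry, optics, env, models gives the robot as it stands.
- The arm moves only by the shell command python3 -m pendant 'ROWS' [FORCE]. ROWS is JSON, a list of rows, each a list of 3 entries, a list of its own where there are three numbers: the finger opening in mm, from 0 to 87, then the shift along the tool's x, y, z in mm, then the turn, a rotation vector about the tool's x, y, z in rad. A call has 1 to 10 rows; each row is the pose to reach, as a shift and turn from the pose commanded when the call began, along the tool's axes at that moment; what a row does not reach only later rows make up. A row lasts 1/12 s, in which the tool goes at most 41.7 mm and 7.16 degrees, less where a joint would pass 70% of its speed; a pose out of reach is approached as far as the arm can. A call with a gripper value outside its range is refused whole. The fingers move at their own pace and stop on an object; FORCE is the grip in N (left out, the last holds). Time passes only in rows, so rows that repeat a pose let the fingers close. It gives the time, the measured TCP pose, the force and the opening at its end, in the units of the state.
- telemetry.get_obs(): the state, without advancing time (a new reading comes with each control period).
- optics.read_camera(name): name is "side" or "top" or "wrist"; returns a dict with "image" (480x640x3 uint8, blue, green, red), "range_z" (480x640 float32, m along the optical axis (not along the pixel's ray), 0 where there is no reading), "fx", "fy", "cx", "cy" (pixels), "cam_to_world" (4x4, takes a point from camera to world coordinates). Camera axes: x right, y up, looking along -z (the intrinsics and any distortion apply to the point x, -y, -z); pixel columns grow to the right and rows downward; lengths in m; the calibration is good to about 2 mm. The wrist camera is an equidistant fisheye: a pixel r from the principal point sees the ray r / f radians off the axis. A picture is of the moment at which its call begins.
- env.sign_off(): hands the job in, once; it reports no verdict.
Trained networks look in the newest picture that a camera, given by its name, has taken for a name from the list of things; names that differ only in an ending like _2 or _b are one class to them, and where a whole thing is asked for, a point or a joint stands for the part that bears it (a point fixed in the world has none). Each returns a list of dicts, best first, with "confidence" (0 to 1); they miss things now and then, are a little off and sometimes report something else, mostly with a low value. They report only what shows in the picture. A call takes as long as a camera call.
- models.masks_of(camera, label): "pixels" (480x640 bool, what is visible of it) and "extent" ([left, top, right, bottom] as shares, 0 to 1, of the picture: columns of its width, rows of its height, round what is visible of it).
- models.landmark_of(camera, label): "centre" ([row, column] as shares, 0 to 1, of the picture: columns of its width, rows of its height: a listed point, or the origin of a listed thing).
The state is a dict: "time_s": time; "qpos": joint angles; "joint_velocities": joint speeds; "effort": joint torques, N m; "tool_pos": TCP position; "tool_rot": TCP orientation; "force": force on the tool from outside, world axes, zero at the start; "wrist_torque": the same for the moment, N m; "grip_width": finger opening in m.
Only numpy, scipy, OpenCV 4.12 (cv2) and the standard library are available. Lean on these libraries where they do the work, as an engineer would, in place of code of your own. Each camera call takes 0.05 s, during which the arm holds its last target.

## Working session

There is one attempt and no reset: what is moved stays moved. The work goes in short steps, Python scripts to look and compute and a shell command to move; the robot and the scene stay as the last step left them, time stands still between calls to the robot, and variables do not carry over. Pictures are saved under pics/ and viewed, and the job is handed in when it is done.

```bash
ls; mkdir -p pics; python3 - <<'E'
from cell import telemetry, optics, env, models
import cv2
print(telemetry.get_obs()); print(env.tip_reach)
for n in ["side","top","wrist"]:
    r=optics.read_camera(n); cv2.imwrite(f"pics/{n}0.png",r["image"]); print(n,r["fx"],r["fy"],r["cx"],r["cy"],r["cam_to_world"], [k for k in r])
E
```

```text
pics
{'time_s': 0.0, 'qpos': array([-72.01446725,  18.43932768,  -4.01581777,  83.17413785,
         1.29360734,  78.5391815 ,  -3.26115613]), 'joint_velocities': array([ 0.01948821, -0.01137787,  0.04152517, -0.09229781, -0.0256659 ,
       -0.00598389, -0.00063408]), 'effort': array([-3.92361089e-04, -4.91282845e+01, -4.04031146e-01, -3.12536752e+01,
       -6.39715372e-02,  4.37125191e-02,  1.63965565e-04]), 'tool_pos': array([0.19185405, 0.62051062, 0.23846515]), 'tool_rot': array([-177.77414413,   89.89243534, -104.95110661]), 'force': array([-0.16784703,  0.29266896,  0.1041889 ]), 'wrist_torque': array([ 0.04589168, -0.02359264,  0.03783619]), 'grip_width': 0.08735309289336185}
0.017
side 624.9893431386424 624.9893431386424 311.06973981088055 248.6914024523321 [[ 0.97713795  0.1701443  -0.12748472  0.42165401]
 [-0.21183691  0.728186   -0.65182074 -0.74297449]
 [-0.018071    0.66392475  0.74758101  0.90055833]
 [ 0.          0.          0.          1.        ]] ['image', 'range_z', 'fx', 'fy', 'cx', 'cy', 'cam_to_world']
top 478.94856131030105 478.94856131030105 316.04317355724004 237.83429506219252 [[-0.00923697  0.98676309 -0.1619052   0.44732614]
 [-0.99990805 -0.00750699  0.01129365  0.00136321]
 [ 0.00992874  0.16199463  0.98674169  0.91222189]
 [ 0.          0.          0.          1.        ]] ['image', 'range_z', 'fx', 'fy', 'cx', 'cy', 'cam_to_world']
wrist 371.64829954431775 371.64829954431775 316.3715689769066 242.80015991669782 [[ 0.29479542 -0.91778672 -0.26601352  0.12017824]
 [ 0.95555699  0.28239814  0.08462938  0.64352402]
 [-0.00255    -0.27913943  0.9602472   0.38380558]
 [ 0.          0.          0.          1.        ]] ['image', 'range_z', 'fx', 'fy', 'cx', 'cy', 'cam_to_world']
```

View pics/top0.png

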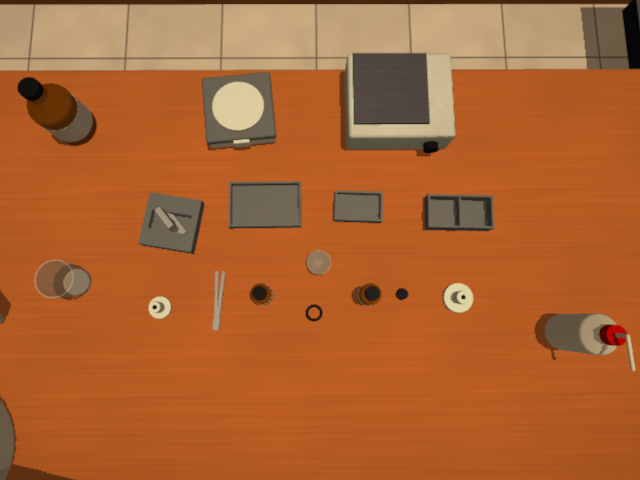

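View pics/side0.png

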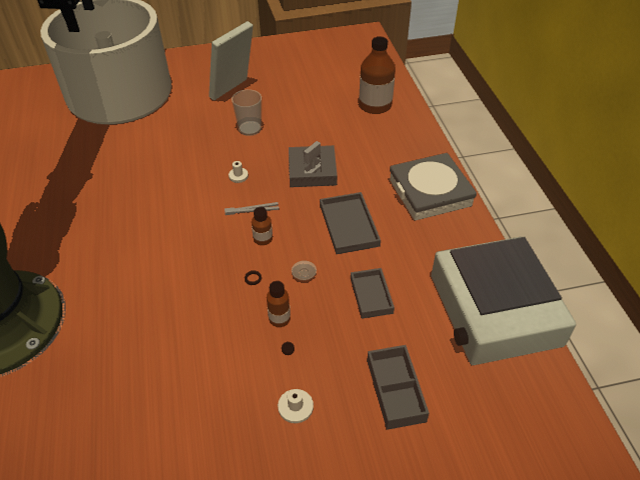

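View pics/wrist0.png

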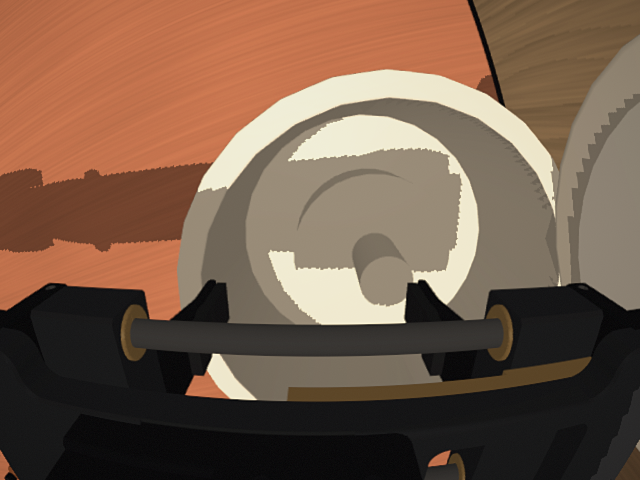

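The top picture shows the key and guard at (170,222), wide tray (265,205), key tray (358,207), caddy (459,212), small chuck (160,307), short bottle (260,294), tall bottle (370,294) and large chuck (459,298). Next I measure them.

```bash
cat > h.py <<'E'
from cell import telemetry, optics, env, models
import cv2, numpy as np
def cloud(r):
    z=r["range_z"]; v,u=np.mgrid[0:480,0:640]
    x=(u-r["cx"])/r["fx"]*z; y=-(v-r["cy"])/r["fy"]*z
    P=np.stack([x,y,-z,np.ones_like(z)],-1)@r["cam_to_world"].T
    P=P[...,:3]; P[z==0]=np.nan; return P
def pix2plane(r,uv,h):
    d=np.array([(uv[0]-r["cx"])/r["fx"],-(uv[1]-r["cy"])/r["fy"],-1]); T=r["cam_to_world"]
    d=T[:3,:3]@d; o=T[:3,3]; return o+d*(h-o[2])/d[2]
def proj(r,p):
    T=r["cam_to_world"]; q=T[:3,:3].T@(np.array(p)-T[:3,3]); return np.array([r["cx"]+r["fx"]*q[0]/-q[2], r["cy"]+r["fy"]*q[1]/q[2]])
L=["chuck_large","chuck_small","bottle_tall","bottle_short","key","guard","chuck_tray","bottle_caddy","key_tray"]
E
python3 - <<'E'
from h import *
np.set_printoptions(precision=4,suppress=True)
for n in ["top","side"]:
    r=optics.read_camera(n); P=cloud(r)
    for l in L:
        m=models.masks_of(n,l); k=models.landmark_of(n,l)
        if not m: print(n,l,"none"); continue
        m=m[0]; p=P[m["pixels"]]; p=p[~np.isnan(p[:,0])]
        zt=np.percentile(p[:,2],97); hi=p[p[:,2]>zt-.005]
        rect=cv2.minAreaRect((hi[:,:2]*1000).astype(np.float32))
        hc=rect
        c=k[0]["centre"] if k else None
        print(n,l,round(m["confidence"],2),len(p),"zmax%.3f zmin%.3f"%(zt,np.percentile(p[:,2],3)),"toprect",np.array(rect[0]),np.array(rect[1]),round(rect[2],1), "topmean",hi.mean(0)*1000, "lm",(pix2plane(r,(c[1]*640,c[0]*480),0)[:2]*1000,k[0]["confidence"]) if c else None)
E
```

```text
top chuck_large 0.66 712 zmax0.036 zmin0.002 toprect [ 481.6884 -276.1187] [22.539  21.8187] 89.7 topmean [ 481.1421 -275.7925   34.689 ] lm (array([654.021 , -86.3936]), 0.67)
top chuck_small 0.57 372 zmax0.037 zmin0.004 toprect [468.6479 283.7121] [17.897  18.0025] 89.5 topmean [467.8212 283.5297  35.1017] lm (array([465.7883, 284.9958]), 0.96)
top bottle_tall 0.71 451 zmax0.093 zmin-0.001 toprect [ 486.7712 -103.6599] [22.4337 22.1535] 89.2 topmean [ 486.8715 -103.8161   90.8365] lm (array([479.7558, -98.3465]), 0.72)
top bottle_short 0.7 384 zmax0.077 zmin0.022 toprect [489.2506  91.6334] [23.8505 22.5835] 88.1 topmean [489.3571  91.3776  75.0238] lm (array([483.3209,  90.3148]), 0.76)
top key 0.82 384 zmax0.067 zmin0.002 toprect [627.0082 264.9711] [42.4161 12.0277] 37.9 topmean [626.7099 264.7226  64.9222] lm (array([630.538 , 267.8184]), 0.61)
top guard 0.64 2653 zmax0.029 zmin0.001 toprect [626.6927 265.2441] [101.5582 100.0646] 80.1 topmean [625.6329 264.9064  26.4306] lm (array([628.5299, 264.9018]), 0.66)
top chuck_tray 0.96 3275 zmax0.018 zmin0.000 toprect [662.6481  88.4
[... 1146 characters left out ...]
rray([622.4628, 265.0099]), 0.79)
side guard 0.6 1471 zmax0.029 zmin0.002 toprect [626.1294 263.3357] [106.2704  99.5768] 80.2 topmean [624.7963 257.632   26.8369] lm None
side chuck_tray 0.94 2606 zmax0.019 zmin0.000 toprect [662.3038  86.2429] [ 88.8967 146.4288] 0.4 topmean [661.8747  82.8905  17.0329] lm (array([657.7946,  91.2084]), 0.71)
side bottle_caddy 0.65 3563 zmax0.031 zmin0.001 toprect [ 643.0739 -284.5604] [125.9943  65.0822] 88.4 topmean [ 643.3535 -287.4192   29.4344] lm (array([ 645.9923, -285.2777]), 0.71)
side key_tray 0.58 1519 zmax0.019 zmin0.001 toprect [657.5952 -92.7845] [95.734  59.0687] 87.5 topmean [655.6155 -98.8356  17.2932] lm (array([655.6406, -92.6774]), 0.56)
```

```bash
python3 - <<'E'
from h import *
r=optics.read_camera("top"); P=cloud(r)
im=cv2.resize(r["image"][185:260,130:215],None,fx=7,fy=7,interpolation=cv2.INTER_CUBIC)
r=optics.read_camera("side")
im2=cv2.resize(r["image"][135:195,275:350],None,fx=5,fy=5,interpolation=cv2.INTER_CUBIC)
cv2.imwrite("pics/k.png",im); cv2.imwrite("pics/k2.png",im2)
for n in ["top","side"]:
    r=optics.read_camera(n);P=cloud(r)
    m=models.masks_of(n,"key")[0]["pixels"]; p=P[m]; p=p[p[:,2]>.05]
    w=p[:,:2]-p[:,:2].mean(0); u,s,vt=np.linalg.svd(w,full_matrices=0); print("tab dir",np.degrees(np.arctan2(vt[0,1],vt[0,0])),s,p.mean(0))
    g=models.masks_of(n,"guard")[0]["pixels"]
    q=P.reshape(-1,3); d=np.hypot(q[:,0]-.6267,q[:,1]-.264)
    lo=q[(d<.05)&(q[:,2]<.018)&(q[:,2]>-.003)]
    rect=cv2.minAreaRect((lo[:,:2]*1000).astype(np.float32)); print("slot",rect,len(lo))
E
```

```text
tab dir -142.66304630064445 [0.16348625 0.04295655] [0.62528761 0.26252526 0.0630324 ]
slot ((612.2267456054688, 264.8843994140625), (95.70535278320312, 70.87869262695312), 81.71278381347656) 563
tab dir -142.8467912414298 [0.1721077  0.04887485] [0.62586997 0.26014043 0.06079289]
slot ((626.7095336914062, 261.5296325683594), (94.57264709472656, 36.544097900390625), 80.59929656982422) 240
```

View pics/k.png

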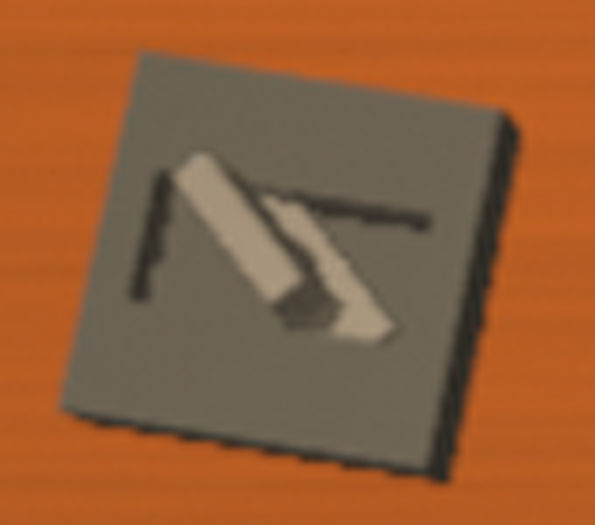

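View pics/k2.png

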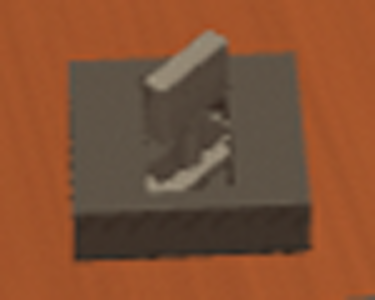

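```bash
cat >> h.py <<'E'
from scipy.spatial.transform import Rotation as Ro
np.set_printoptions(precision=4,suppress=True)
def tool():
    o=telemetry.get_obs(); return o["tool_pos"]*1000, Ro.from_euler("xyz",o["tool_rot"],degrees=True), o
def jaw():
    p,R,o=tool(); m=R.as_matrix(); return np.degrees(np.arctan2(m[1,2],m[0,2]))
def go(x,y,z,jawdeg=None):
    "tool-axis shift mm and rotvec to TCP x,y,z mm, tool down, jaw (tool z) along jawdeg mod 180"
    p,R,o=tool(); m=R.as_matrix(); cur=jaw()
    if jawdeg is None: j=cur
    else: j=jawdeg+180*round((cur-jawdeg)/180)
    zz=np.array([np.cos(np.radians(j)),np.sin(np.radians(j)),0]); xx=np.array([0,0,-1.]); yy=np.cross(zz,xx)
    Rt=Ro.from_matrix(np.stack([xx,yy,zz],1))
    s=R.inv().apply(np.array([x,y,z])-p); t=(R.inv()*Rt).as_rotvec()
    print("at",p.round(1),"jaw %.1f->%.1f"%(cur,j),"q",o["qpos"].round(1),"t",round(o["time_s"],2),"F",o["force"].round(1),"w",round(o["grip_width"]*1000,1))
    print("SHIFT",s.round(1),"norm %.0f"%np.linalg.norm(s),"TURN",t.round(3))
    return s,t
E
python3 - <<'E'
from h import *
p,R,o=tool(); print(R.as_matrix(), jaw())
r=optics.read_camera("top"); P=cloud(r).reshape(-1,3)
r2=optics.read_camera("side"); P=np.vstack([P,cloud(r2).reshape(-1,3)])
P=P[(P[:,2]>.1)&(P[:,0]>-.2)&(P[:,0]<.9)&(abs(P[:,1])<.9)]
for i in range(0,9):
  print(i/10,[ (round(j/10,1),round(float(q[:,2].max()),2)) for j in range(-8,9) if len(q:=P[(abs(P[:,0]-i/10)<.05)&(abs(P[:,1]-j/10)<.05)])>8])
go(468,282.5,160)
E
```

```text
[[ 0.     -0.9554  0.2953]
 [ 0.0001  0.2953  0.9554]
 [-1.     -0.      0.0001]] 72.82261163624017
0.0 [(0.0, 0.11)]
0.1 [(0.0, 0.2), (0.5, 0.31), (0.6, 0.3), (0.7, 0.19)]
0.2 [(0.5, 0.31), (0.6, 0.28), (0.7, 0.24), (0.8, 0.19)]
0.3 [(0.5, 0.19), (0.6, 0.2), (0.7, 0.19), (0.8, 0.19)]
0.4 [(-0.5, 0.19), (-0.4, 0.14)]
0.5 [(0.5, 0.17), (0.6, 0.17)]
0.6 [(0.6, 0.17)]
0.7 []
0.8 [(0.4, 0.17), (0.5, 0.17)]
at [192.  621.  239.6] jaw 72.8->72.8 q [-72.   18.4  -4.   83.1   1.3  78.5  -3.3] t 2.55 F [-0.1 -1.   0.1] w 87.4
SHIFT [  79.6 -363.7 -241.9] norm 444 TURN [-0.  0.  0.]
```

```bash
python3 - <<'E'
from h import *
go(468,282.5,239.6,90)
E
python3 -m pendant '[[87,[0,-36,-24],[0,0,0]],[87,[0,-72,-48],[0,0,0]],[87,[0,-109,-73],[0,0,0]],[87,[0,-145,-97],[0,0,0]],[87,[0,-182,-121],[0,0,0]],[70,[0,-218,-145],[-0.1,0,0]],[60,[0,-255,-170],[-0.2,0,0]],[60,[0,-291,-194],[-0.3,0,0]],[60,[0,-327,-218],[-0.3,0,0]],[60,[0,-364,-242],[-0.3,0,0]]]' 10
python3 - <<'E'
from h import *
go(468,282.5,130,90)
r=optics.read_camera("wrist"); cv2.imwrite("pics/w1.png",r["image"])
E
```

```text
at [192.  621.  239.6] jaw 72.8->90.0 q [-72.   18.4  -4.   83.1   1.3  78.5  -3.3] t 2.55 F [-0.1 -1.   0.1] w 87.4
SHIFT [  -0.  -363.7 -241.9] norm 437 TURN [-0.3  0.   0. ]
time_s: 3.38
tool_pos: [0.4562, 0.2963, 0.24]
tool_rot: [-41.2, 89.9, 48.8]
force: [1.1, 0.3, -0.1]
grip_width: 0.0634
at [456.2 296.3 240. ] jaw 90.0->90.0 q [-45.8   5.3  10.7  98.8  -1.   76.   55.1] t 3.38 F [ 1.1  0.3 -0.1] w 63.4
SHIFT [110.  -11.7 -13.9] norm 112 TURN [0.001 0.001 0.001]
```

View pics/w1.png

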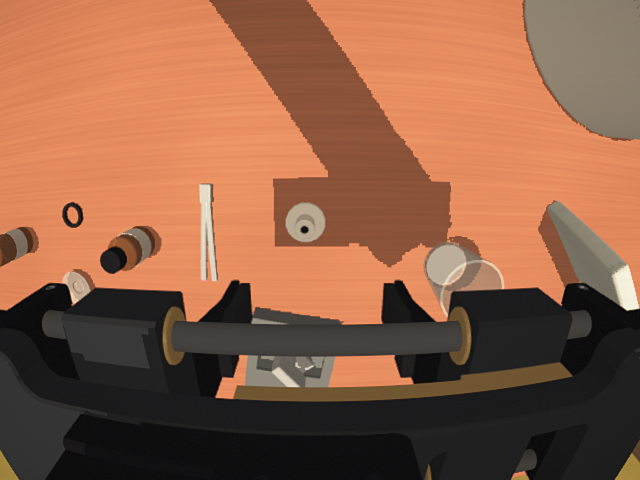

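The wrist picture shows the small chuck at (305,222), with the glass beaker clear of the jaws on the right. I let the arm settle, then descend.

```bash
python3 -m pendant '[[60,[30,0,0],[0,0,0]],[60,[60,0,0],[0,0,0]],[60,[90,0,0],[0,0,0]],[60,[110,0,0],[0,0,0]],[60,[110,0,0],[0,0,0]],[60,[110,0,0],[0,0,0]],[60,[110,0,0],[0,0,0]]]' 
python3 - <<'E'
from h import *
go(468,282.5,29,90)
E
```

```text
time_s: 4.02
tool_pos: [0.4561, 0.2988, 0.1312]
tool_rot: [-53.0, 89.9, 37.0]
force: [-0.1, -1.1, -0.1]
grip_width: 0.0597
at [456.1 298.8 131.2] jaw 90.0->90.0 q [-45.5  10.2  10.5 106.3  -2.1  63.6  55.7] t 4.02 F [-0.1 -1.1 -0.1] w 59.7
SHIFT [102.2 -11.7 -16.5] norm 104 TURN [0.    0.001 0.002]
```

```bash
python3 -m pendant '[[60,[0,-11.7,-16.5],[0,0,0]],[60,[25,-11.7,-16.5],[0,0,0]],[60,[50,-11.7,-16.5],[0,0,0]],[60,[75,-11.7,-16.5],[0,0,0]],[60,[92,-11.7,-16.5],[0,0,0]],[60,[92,-11.7,-16.5],[0,0,0]],[60,[92,-11.7,-16.5],[0,0,0]]]' 
python3 - <<'E'
from h import *
go(468,282.5,29,90)
r=optics.read_camera("wrist"); cv2.imwrite("pics/w2.png",r["image"])
E
```

```text
time_s: 4.6
tool_pos: [0.4676, 0.2821, 0.0388]
tool_rot: [-54.8, 89.9, 35.2]
force: [0.3, -0.3, 0.3]
grip_width: 0.06
at [467.6 282.1  38.8] jaw 90.0->90.0 q [-43.5  16.7  10.9 110.5  -3.9  53.1  59.3] t 4.6 F [ 0.3 -0.3  0.3] w 60.0
SHIFT [ 9.8 -0.4  0.4] norm 10 TURN [0.    0.001 0.001]
```

View pics/w2.png

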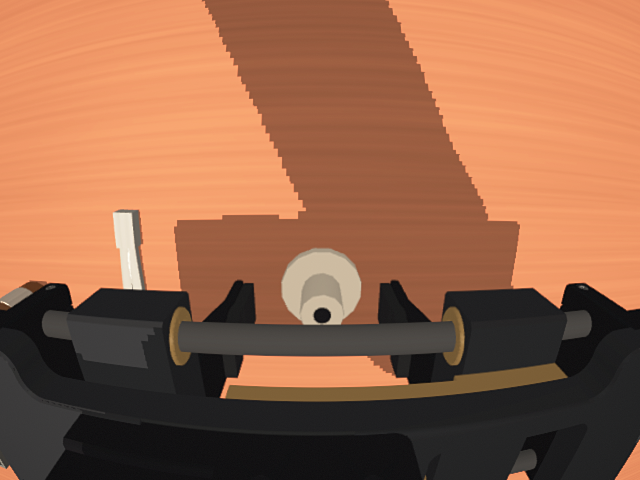

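The hub sits at (322,316), centred between the jaws at (245) and (390). I lower the rest of the way and grip.

```bash
python3 -m pendant '[[60,[5,0,0],[0,0,0]],[60,[9,0,0],[0,0,0]],[30,[9,0,0],[0,0,0]],[15,[9,0,0],[0,0,0]],[10,[9,0,0],[0,0,0]],[10,[9,0,0],[0,0,0]],[10,[9,0,0],[0,0,0]],[10,[9,0,0],[0,0,0]],[10,[9,0,0],[0,0,0]]]' 20
python3 - <<'E'
from h import *
go(662.5,125.5,130,90)
E
```

```text
time_s: 5.4
tool_pos: [0.467, 0.2817, 0.0287]
tool_rot: [-40.9, 90.0, 49.1]
force: [0.7, 0.1, 0.6]
grip_width: 0.0215
at [467.  281.7  28.7] jaw 90.0->90.0 q [-43.4  17.5  10.8 110.9  -4.1  52.   59.5] t 5.4 F [0.7 0.1 0.6] w 21.5
SHIFT [-101.3 -195.4 -156.2] norm 270 TURN [0. 0. 0.]
```

```bash
python3 -m pendant '[[10,[-20,0,0],[0,0,0]],[10,[-50,0,0],[0,0,0]],[10,[-80,0,0],[0,0,0]],[10,[-101,-20,-16],[0,0,0]],[10,[-101,-50,-40],[0,0,0]],[10,[-101,-80,-64],[0,0,0]],[10,[-101,-110,-88],[0,0,0]],[10,[-101,-140,-112],[0,0,0]],[10,[-101,-170,-136],[0,0,0]],[10,[-101,-195,-156],[0,0,0]]]' 
python3 -m pendant '[[10,[0,0,0],[0,0,0]],[10,[0,0,0],[0,0,0]],[10,[0,0,0],[0,0,0]]]'
python3 - <<'E'
from h import *
go(662.5,125.5,32.7,90)
r=optics.read_camera("wrist"); cv2.imwrite("pics/w3.png",r["image"])
E
```

```text
time_s: 6.23
tool_pos: [0.6637, 0.123, 0.1294]
tool_rot: [-154.1, 89.9, -64.1]
force: [0.4, 0.2, -0.1]
grip_width: 0.0196
time_s: 6.48
tool_pos: [0.6613, 0.1262, 0.1289]
tool_rot: [69.6, 89.9, 159.6]
force: [-0.2, -0.2, -0.6]
grip_width: 0.0195
at [661.3 126.2 128.9] jaw 90.0->90.0 q [-26.7  25.6  18.   87.7  -8.4  68.1  82.8] t 6.48 F [-0.2 -0.2 -0.6] w 19.5
SHIFT [96.2 -1.4 -0.8] norm 96 TURN [ 0.     0.001 -0.002]
```

View pics/w3.png

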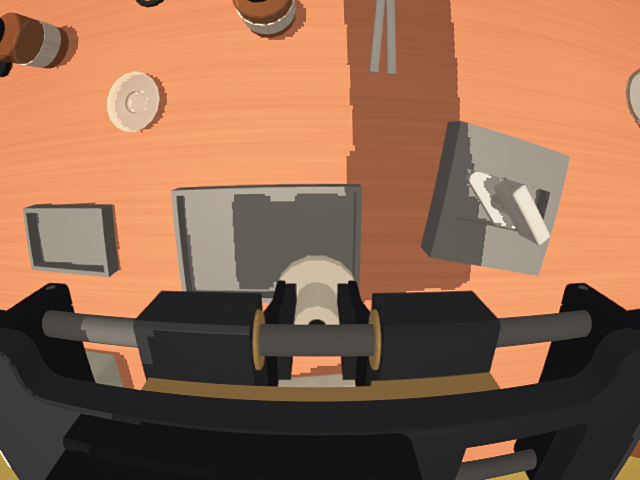

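The chuck is held hub-up at (317,285), over the tray's left-hand (+y) part. I lower it.

```bash
python3 -m pendant '[[10,[30,-1,-1],[0,0,0]],[10,[60,-1,-1],[0,0,0]],[10,[80,-1,-1],[0,0,0]],[10,[88,-1,-1],[0,0,0]],[10,[92,-1,-1],[0,0,0]],[10,[94,-1,-1],[0,0,0]],[10,[94,-1,-1],[0,0,0]],[10,[94,-1,-1],[0,0,0]]]' 
python3 - <<'E'
from h import *
go(662.5,125.5,32.7,90); print(telemetry.get_obs()["force"])
E
```

```text
time_s: 7.2
tool_pos: [0.6641, 0.1251, 0.0373]
tool_rot: [-72.9, 89.8, 17.2]
force: [0.2, 0.1, -0.5]
grip_width: 0.0192
at [664.1 125.1  37.3] jaw 90.0->90.0 q [-25.8  30.9  17.   91.5 -10.1  58.9  84.2] t 7.2 F [ 0.2  0.1 -0.5] w 19.2
SHIFT [4.6 1.6 0.4] norm 5 TURN [0.001 0.001 0.003]
[ 0.1504  0.0926 -0.5114]
```

```bash
python3 -m pendant '[[10,[2,1,0],[0,0,0]],[10,[4,1,0],[0,0,0]],[10,[4.5,1,0],[0,0,0]],[10,[4.5,1,0],[0,0,0]],[10,[4.5,1,0],[0,0,0]]]' 
python3 - <<'E'
from h import *
go(662.5,125.5,32.7,90)
E
```

```text
time_s: 7.62
tool_pos: [0.663, 0.1248, 0.0334]
tool_rot: [-66.5, 89.9, 23.5]
force: [-2.4, -0.0, 7.5]
grip_width: 0.0195
at [663.  124.8  33.4] jaw 90.0->90.0 q [-25.8  31.1  17.   91.8 -10.2  58.5  84.2] t 7.62 F [-2.4 -0.   7.5] w 19.5
SHIFT [0.7 0.5 0.7] norm 1 TURN [0.    0.001 0.002]
```

Contact is at 7.5 N upward, so it is on the floor. I release and raise.

```bash
python3 -m pendant '[[30,[0,0,0],[0,0,0]],[45,[0,0,0],[0,0,0]],[45,[0,0,0],[0,0,0]],[45,[0,0,0],[0,0,0]],[45,[-20,0,0],[0,0,0]],[45,[-50,0,0],[0,0,0]],[60,[-85,0,0],[0,0,0]],[60,[-110,0,0],[0,0,0]],[60,[-110,0,0],[0,0,0]]]' 
python3 - <<'E'
from h import *
r=optics.read_camera("wrist"); cv2.imwrite("pics/w4.png",r["image"])
go(481.5,-277,145,-90); go(481.5,-277,145,0)
E
```

```text
time_s: 8.37
tool_pos: [0.6657, 0.125, 0.1479]
tool_rot: [-75.9, 89.4, 14.1]
force: [0.1, -0.1, 0.9]
grip_width: 0.0564
at [664.3 124.9 144.9] jaw 90.0->90.0 q [-26.7  24.9  18.3  86.8  -8.2  69.2  82.8] t 8.42 F [ 0.  -0.1  0.8] w 57.9
SHIFT [  -2.   182.8 -401.9] norm 441 TURN [0.    0.002 0.007]
at [664.3 124.9 144.9] jaw 90.0->180.0 q [-26.7  24.9  18.3  86.8  -8.2  69.2  82.8] t 8.42 F [ 0.  -0.1  0.8] w 57.9
SHIFT [  -2.   182.8 -401.9] norm 441 TURN [-1.571 -0.004  0.007]
```

View pics/w4.png

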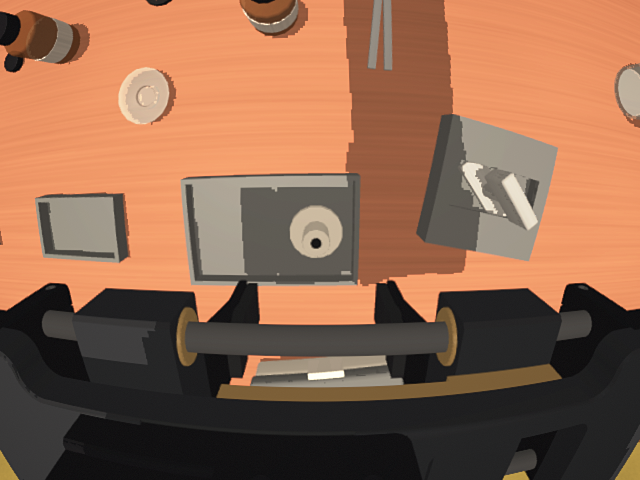

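The small chuck stands in the tray at (316,230). Next is the short bottle, with the jaws turned to 0° along world x.

```bash
python3 -m pendant '[[60,[0,20,-3],[0.1,0,0]],[60,[0,40,-7],[0.22,0,0]],[60,[0,60,-10],[0.34,0,0]],[60,[0,80,-14],[0.46,0,0]],[60,[0,100,-18],[0.58,0,0]],[60,[0,120,-23],[0.7,0,0]],[60,[0,140,-28],[0.82,0,0]],[60,[0,160,-31],[0.94,0,0]],[60,[0,170,-34],[1.06,0,0]],[60,[0,175,-34],[1.18,0,0]]]' 
python3 - <<'E'
from h import *
go(489,91,145,0)
E
```

```text
time_s: 9.25
tool_pos: [0.4844, 0.0898, 0.1396]
tool_rot: [166.1, 89.8, -171.9]
force: [-0.7, 0.0, -0.3]
grip_width: 0.0602
at [484.4  89.8 139.6] jaw 22.1->0.0 q [-38.8   3.5  26.2 112.9  -1.7  64.1  10.2] t 9.25 F [-0.7  0.  -0.3] w 60.2
SHIFT [-5.4 -0.6  4.7] norm 7 TURN [ 0.385 -0.003 -0.   ]
```

```bash
python3 -m pendant '[[60,[-5,0,4],[0.12,0,0]],[60,[-5,0,4],[0.24,0,0]],[60,[-5,0,4],[0.34,0,0]],[60,[-5,0,4],[0.385,0,0]],[60,[-5,0,4],[0.385,0,0]],[60,[-5,0,4],[0.385,0,0]]]' 
python3 - <<'E'
from h import *
r=optics.read_camera("wrist"); cv2.imwrite("pics/w5.png",r["image"])
go(489,91,47,0)
E
```

```text
time_s: 9.75
tool_pos: [0.49, 0.092, 0.1451]
tool_rot: [-157.6, 89.9, -157.2]
force: [-0.0, -0.3, 0.4]
grip_width: 0.0598
at [490.1  91.9 145.3] jaw 0.4->0.0 q [-39.6   3.9  27.  111.9  -1.9  64.7 -11.4] t 9.8 F [-0.2 -0.3  0.2] w 59.7
SHIFT [98.3 -0.9 -1. ] norm 98 TURN [ 0.007 -0.001  0.001]
```

View pics/w5.png

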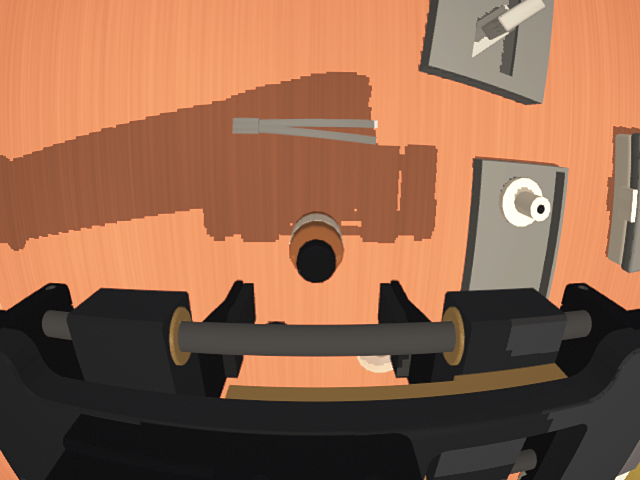

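The bottle cap at (316,260) is centred between the jaws. I descend and grip.

```bash
python3 -m pendant '[[60,[10,-0.5,-1],[0,0,0]],[60,[35,-0.5,-1],[0,0,0]],[60,[60,-0.5,-1],[0,0,0]],[60,[80,-0.5,-1],[0,0,0]],[60,[92,-0.5,-1],[0,0,0]],[60,[98,-0.5,-1],[0,0,0]],[60,[98,-0.5,-1],[0,0,0]],[60,[98,-0.5,-1],[0,0,0]],[60,[98,-0.5,-1],[0,0,0]]]' 
python3 - <<'E'
from h import *
go(489,91,47,0)
E
python3 -m pendant '[[45,[0,0,0],[0,0,0]],[40,[0,0,0],[0,0,0]],[38,[0,0,0],[0,0,0]],[34,[0,0,0],[0,0,0]],[30,[0,0,0],[0,0,0]],[30,[0,0,0],[0,0,0]],[30,[0,0,0],[0,0,0]],[30,[0,0,0],[0,0,0]]]' 20
python3 - <<'E'
from h import *
go(489,91,47,0)
E
```

```text
time_s: 10.55
tool_pos: [0.4904, 0.0917, 0.0488]
tool_rot: [19.9, 89.9, 20.2]
force: [0.8, -0.6, -0.1]
grip_width: 0.0603
at [490.4  91.7  48.8] jaw 0.4->0.0 q [-38.2  11.3  26.7 117.   -6.4  52.9  -7.7] t 10.55 F [ 0.8 -0.6 -0.1] w 60.3
SHIFT [ 1.8 -0.7 -1.5] norm 2 TURN [ 0.006  0.002 -0.001]
time_s: 11.22
tool_pos: [0.4899, 0.0917, 0.0483]
tool_rot: [45.4, 90.0, 45.8]
force: [-0.3, -0.3, 3.6]
grip_width: 0.0371
at [489.9  91.7  48.3] jaw 0.3->0.0 q [-38.2  11.4  26.7 117.   -6.4  52.9  -7.7] t 11.22 F [-0.3 -0.3  3.6] w 37.1
SHIFT [ 1.3 -0.7 -0.9] norm 2 TURN [ 0.006  0.    -0.   ]
```

```bash
python3 - <<'E'
from h import *
go(643.9,-254,160,-1.7)
E
python3 -m pendant '[[30,[-5,0,0],[0,0,0]],[30,[-20,0,0],[0,0,0]],[30,[-45,0,0],[0,0,0]],[30,[-70,0,0],[0,0,0]],[30,[-95,0,0],[0,0,0]],[30,[-112,0,0],[0,0,0]],[30,[-112,-15,6],[0,0,0]],[30,[-112,-40,17],[0,0,0]],[30,[-112,-70,30],[0,0,0]],[30,[-112,-100,44],[0,0,0]]]'
python3 - <<'E'
from h import *
s,t=go(643.9,-254,160,-1.7)
E
```

```text
at [489.9  91.7  48.3] jaw 0.3->-1.7 q [-38.2  11.4  26.7 117.   -6.4  52.9  -7.7] t 11.22 F [-0.3 -0.3  3.6] w 37.1
SHIFT [-111.7 -346.6  152. ] norm 395 TURN [ 0.036  0.    -0.   ]
time_s: 12.05
tool_pos: [0.5343, -0.0087, 0.1602]
tool_rot: [86.3, 90.0, 86.7]
force: [1.0, 0.1, -1.1]
grip_width: 0.0373
at [534.3  -8.7 160.2] jaw 0.5->-1.7 q [-32.2   7.9  33.  106.5  -4.7  66.9   2.8] t 12.05 F [ 1.   0.1 -1.1] w 37.3
SHIFT [   0.1 -246.2  107.7] norm 269 TURN [ 0.038  0.    -0.001]
```

```bash
python3 -m pendant '[[30,[0,-30,13],[0,0,0]],[30,[0,-60,26],[0.02,0,0]],[30,[0,-90,39],[0.036,0,0]],[30,[0,-120,52],[0.036,0,0]],[30,[0,-150,66],[0.036,0,0]],[30,[0,-180,79],[0.036,0,0]],[30,[0,-210,92],[0.036,0,0]],[30,[0,-230,101],[0.036,0,0]],[30,[0,-244,107.5],[0.036,0,0]],[30,[0,-246,107.5],[0.036,0,0]]]'
python3 -m pendant '[[30,[0,0,0],[0,0,0]],[30,[0,0,0],[0,0,0]],[30,[0,0,0],[0,0,0]]]'
python3 - <<'E'
from h import *
r=optics.read_camera("wrist"); cv2.imwrite("pics/w6.png",r["image"])
s,t=go(643.9,-254,52.3,-1.7)
E
```

```text
time_s: 12.88
tool_pos: [0.6428, -0.2576, 0.1594]
tool_rot: [-108.7, 89.8, -110.6]
force: [0.0, -0.5, -1.1]
grip_width: 0.0373
time_s: 13.13
tool_pos: [0.6433, -0.2515, 0.1599]
tool_rot: [101.8, 89.9, 100.2]
force: [-0.9, -0.0, -1.4]
grip_width: 0.0372
at [ 643.4 -251.4  160. ] jaw -1.6->-1.7 q [ -7.6  29.4  37.5  83.6 -18.3  73.2  30. ] t 13.18 F [-0.4 -0.3 -1. ] w 37.0
SHIFT [107.7  -2.7   0.6] norm 108 TURN [ 0.002 -0.    -0.001]
```

View pics/w6.png

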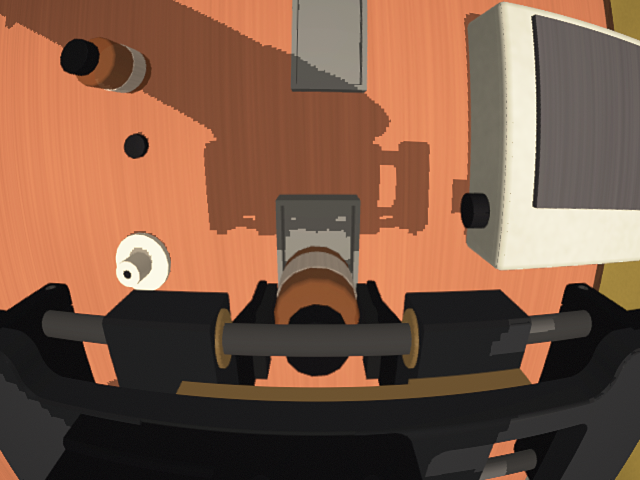

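```bash
python3 - <<'E'
from h import *
P=[]
for n in ["top","side"]:
    P.append(cloud(optics.read_camera(n)).reshape(-1,3))
P=np.vstack(P)
q=P[(P[:,0]>.7)&(P[:,0]<1)&(P[:,1]<.1)&(P[:,1]>-.4)&(P[:,2]>.03)&(P[:,2]<.14)]
print(q.min(0),q.max(0)); k=q[q[:,1]<-.2]; print(k.min(0),k.max(0))
E
```

```text
[ 0.7595 -0.2736  0.03  ] [0.9451 0.1    0.0815]
[ 0.7595 -0.2736  0.03  ] [ 0.9451 -0.2     0.0803]
```

The hotplate is clear: it is at x > 0.76 and only 80 mm high. I lower the bottle into the bay.

```bash
python3 -m pendant '[[30,[20,-2.7,0.6],[0,0,0]],[30,[45,-2.7,0.6],[0,0,0]],[30,[70,-2.7,0.6],[0,0,0]],[30,[90,-2.7,0.6],[0,0,0]],[30,[98,-2.7,0.6],[0,0,0]],[30,[102,-2.7,0.6],[0,0,0]],[30,[103,-2.7,0.6],[0,0,0]],[30,[103,-2.7,0.6],[0,0,0]],[30,[103,-2.7,0.6],[0,0,0]]]'
python3 - <<'E'
from h import *
s,t=go(643.9,-254,52.3,-1.7)
r=optics.read_camera("wrist"); cv2.imwrite("pics/w7.png",r["image"])
E
```

```text
time_s: 14.03
tool_pos: [0.6448, -0.2566, 0.0588]
tool_rot: [-13.9, 89.8, -15.6]
force: [0.9, -0.3, -0.7]
grip_width: 0.0373
at [ 644.8 -256.6   58.8] jaw -1.7->-1.7 q [ -5.9  34.8  35.3  88.3 -21.6  63.7  32.5] t 14.03 F [ 0.9 -0.3 -0.7] w 37.3
SHIFT [ 6.5  2.6 -1. ] norm 7 TURN [-0.     0.003  0.001]
```

View pics/w7.png

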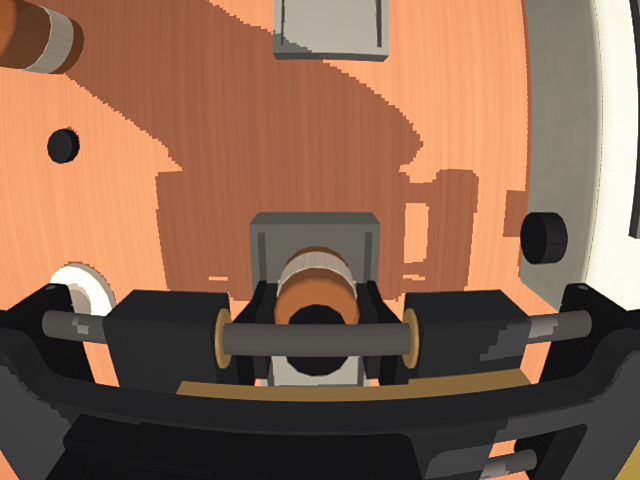

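```bash
python3 -m pendant '[[30,[2,1.5,-0.5],[0,0,0]],[30,[4,1.5,-0.5],[0,0,0]],[30,[5.5,1.5,-0.5],[0,0,0]],[30,[6.5,1.5,-0.5],[0,0,0]],[30,[6.5,1.5,-0.5],[0,0,0]],[30,[6.5,1.5,-0.5],[0,0,0]]]'
```

```text
time_s: 14.58
tool_pos: [0.6437, -0.2545, 0.0524]
tool_rot: [46.2, 89.9, 44.5]
force: [-3.4, 2.6, 7.9]
grip_width: 0.0369
```

```bash
python3 -m pendant '[[42,[0,0,0],[0,0,0]],[50,[0,0,0],[0,0,0]],[58,[0,0,0],[0,0,0]],[58,[0,0,0],[0,0,0]],[58,[-15,0,0],[0,0,0]],[58,[-45,0,0],[0,0,0]],[58,[-75,0,0],[0,0,0]],[58,[-108,0,0],[0,0,0]],[58,[-108,0,0],[0,0,0]],[58,[-108,0,0],[0,0,0]]]'
python3 - <<'E'
from h import *
s,t=go(481.5,-277,140,0)
r=optics.read_camera("wrist"); cv2.imwrite("pics/w8.png",r["image"])
E
```

```text
time_s: 15.42
tool_pos: [0.6448, -0.2558, 0.1625]
tool_rot: [-14.8, 89.7, -16.5]
force: [0.3, 1.0, 0.4]
grip_width: 0.058
at [ 644.8 -255.8  162.5] jaw -1.7->0.0 q [ -7.4  29.4  37.7  83.3 -18.4  73.1  30.2] t 15.42 F [0.3 1.  0.4] w 58.0
SHIFT [  21.5  -26.1 -162.7] norm 166 TURN [-0.03   0.006  0.002]
```

View pics/w8.png

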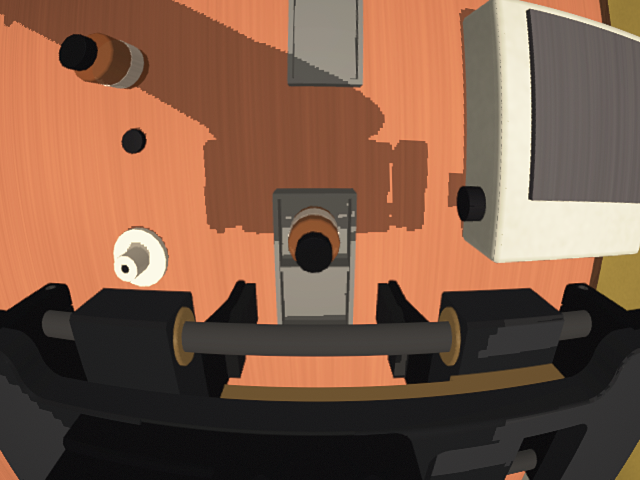

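The short bottle stands in its bay at (315,245). Next is the tall bottle.

```bash
python3 - <<'E'
from h import *
s,t=go(487,-105,160,0)
E
python3 -m pendant '[[58,[0,14,-15],[0,0,0]],[58,[0,35,-38],[0,0,0]],[58,[0,60,-64],[0,0,0]],[60,[0,85,-90],[-0.03,0,0]],[60,[0,110,-116],[-0.03,0,0]],[60,[0,130,-138],[-0.03,0,0]],[60,[0,146,-154],[-0.03,0,0]],[60,[0,154,-162],[-0.03,0,0]],[60,[0,154,-162],[-0.03,0,0]],[60,[0,154,-162],[-0.03,0,0]]]'
python3 - <<'E'
from h import *
s,t=go(487,-105,50,0)
r=optics.read_camera("wrist"); cv2.imwrite("pics/w9.png",r["image"])
E
```

```text
at [ 643.8 -255.   160.1] jaw -1.7->0.0 q [ -7.4  29.5  37.6  83.4 -18.4  73.1  30.2] t 15.47 F [-0.2  0.2 -0.5] w 57.6
SHIFT [  -0.3  145.2 -161.2] norm 217 TURN [-0.03   0.002  0.   ]
time_s: 16.3
tool_pos: [0.4855, -0.0954, 0.158]
tool_rot: [154.9, 89.9, 155.0]
force: [1.1, 0.4, -0.7]
grip_width: 0.06
at [485.5 -95.4 158. ] jaw 0.1->0.0 q [-27.7   2.5  36.9 111.9  -1.6  66.2   9.9] t 16.3 F [ 1.1  0.4 -0.7] w 60.0
SHIFT [108.   -9.7   1.6] norm 108 TURN [ 0.001 -0.001 -0.   ]
```

View pics/w9.png

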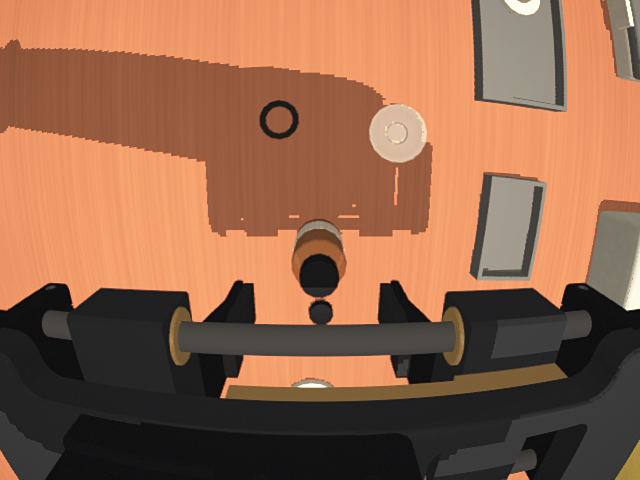

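The tall bottle is at (319,270) in the picture, and I am about 10 mm off in y. I correct first, then descend.

```bash
python3 -m pendant '[[60,[0,-9.7,1.6],[0,0,0]],[60,[0,-9.7,1.6],[0,0,0]],[60,[20,-9.7,1.6],[0,0,0]],[60,[45,-9.7,1.6],[0,0,0]],[60,[70,-9.7,1.6],[0,0,0]],[60,[90,-9.7,1.6],[0,0,0]],[60,[102,-9.7,1.6],[0,0,0]],[60,[107,-9.7,1.6],[0,0,0]],[60,[107,-9.7,1.6],[0,0,0]],[60,[107,-9.7,1.6],[0,0,0]]]'
python3 - <<'E'
from h import *
s,t=go(487,-105,50,0)
E
python3 -m pendant '[[45,[0,0,0],[0,0,0]],[40,[0,0,0],[0,0,0]],[38,[0,0,0],[0,0,0]],[34,[0,0,0],[0,0,0]],[30,[0,0,0],[0,0,0]],[30,[0,0,0],[0,0,0]],[30,[0,0,0],[0,0,0]],[30,[0,0,0],[0,0,0]]]' 20
python3 - <<'E'
from h import *
go(642.1,-314,165,-1.7)
E
```

```text
time_s: 17.18
tool_pos: [0.4883, -0.1062, 0.0521]
tool_rot: [-30.9, 89.9, -30.9]
force: [0.1, -0.0, -0.8]
grip_width: 0.0599
at [ 488.3 -106.2   52.1] jaw -0.0->0.0 q [-24.7  12.1  37.1 117.   -9.   53.6  17.2] t 17.18 F [ 0.1 -0.  -0.8] w 59.9
SHIFT [ 2.1  1.2 -1.3] norm 3 TURN [-0.001  0.001  0.   ]
time_s: 17.85
tool_pos: [0.4879, -0.1055, 0.052]
tool_rot: [31.8, 90.0, 31.8]
force: [-1.6, 0.8, 5.9]
grip_width: 0.0372
at [ 487.9 -105.5   52. ] jaw 0.0->-1.7 q [-24.7  12.1  37.1 117.1  -9.1  53.6  17.2] t 17.85 F [-1.6  0.8  5.9] w 37.2
SHIFT [-113.  -208.4  154.2] norm 283 TURN [ 0.03   0.001 -0.   ]
```

```bash
python3 -m pendant '[[30,[-5,0,0],[0,0,0]],[30,[-25,0,0],[0,0,0]],[30,[-50,0,0],[0,0,0]],[30,[-80,0,0],[0,0,0]],[30,[-105,-8,6],[0,0,0]],[30,[-113,-30,22],[0,0,0]],[30,[-113,-55,41],[0,0,0]],[30,[-113,-80,60],[0.03,0,0]],[30,[-113,-108,80],[0.03,0,0]],[30,[-113,-136,101],[0.03,0,0]]]'
python3 - <<'E'
from h import *
s,t=go(642.1,-314,165,-1.7)
E
```

```text
time_s: 18.68
tool_pos: [0.5893, -0.2421, 0.1642]
tool_rot: [140.6, 90.0, 139.0]
force: [0.6, -0.2, -0.8]
grip_width: 0.0376
at [ 589.3 -242.1  164.2] jaw -1.6->-1.7 q [-12.5  23.1  41.5  91.9 -16.   71.1  30.4] t 18.68 F [ 0.6 -0.2 -0.8] w 37.6
SHIFT [ -0.9 -70.3  54.9] norm 89 TURN [ 0.001 -0.001 -0.001]
```

```bash
python3 -m pendant '[[30,[0,-25,20],[0,0,0]],[30,[0,-48,37],[0,0,0]],[30,[0,-63,49],[0,0,0]],[30,[0,-70,55],[0,0,0]],[30,[0,-70,55],[0,0,0]],[30,[0,-70,55],[0,0,0]],[30,[0,-70,55],[0,0,0]]]'
python3 - <<'E'
from h import *
r=optics.read_camera("wrist"); cv2.imwrite("pics/w10.png",r["image"])
s,t=go(642.1,-314,56,-1.7)
E
```

```text
time_s: 19.27
tool_pos: [0.6411, -0.3122, 0.1641]
tool_rot: [133.2, 89.9, 131.5]
force: [0.2, -0.2, -0.7]
grip_width: 0.0377
at [ 641.3 -312.   164.3] jaw -1.7->-1.7 q [ -3.4  32.8  40.2  79.5 -21.2  75.3  36. ] t 19.32 F [-0.4  0.1 -2.3] w 37.7
SHIFT [108.3  -2.1   0.9] norm 108 TURN [ 0.001 -0.    -0.001]
```

View pics/w10.png

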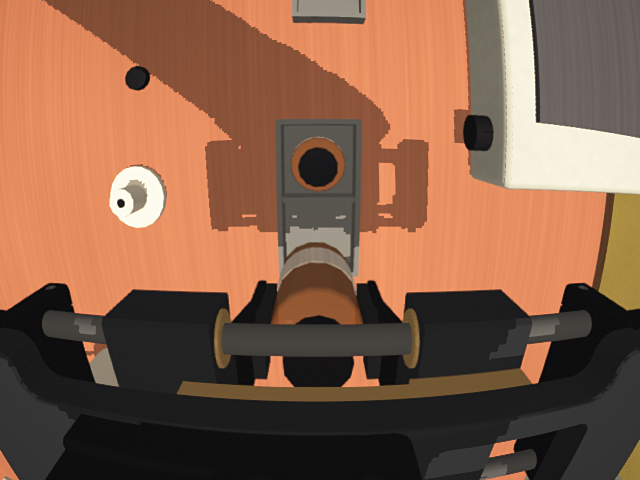

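Caddy and held bottle line up (bay columns 283–355, bottle 275–360 nearer the camera). I lower it.

```bash
python3 -m pendant '[[30,[20,-2,0.6],[0,0,0]],[30,[45,-2,0.6],[0,0,0]],[30,[70,-2,0.6],[0,0,0]],[30,[90,-2,0.6],[0,0,0]],[30,[100,-2,0.6],[0,0,0]],[30,[104,-2,0.6],[0,0,0]],[30,[104,-2,0.6],[0,0,0]],[30,[104,-2,0.6],[0,0,0]],[30,[104,-2,0.6],[0,0,0]]]'
python3 - <<'E'
from h import *
s,t=go(642.1,-314,56,-1.7)
E
```

```text
time_s: 20.07
tool_pos: [0.6431, -0.3158, 0.0625]
tool_rot: [-20.0, 89.8, -21.7]
force: [0.2, -0.7, -1.0]
grip_width: 0.0373
at [ 643.1 -315.8   62.5] jaw -1.7->-1.7 q [ -2.   37.9  37.8  84.4 -24.4  65.9  38.2] t 20.07 F [ 0.2 -0.7 -1. ] w 37.3
SHIFT [ 6.5  1.7 -1. ] norm 7 TURN [-0.     0.003  0.001]
```

```bash
python3 -m pendant '[[30,[2,1,-0.5],[0,0,0]],[30,[4,1,-0.5],[0,0,0]],[30,[5.5,1,-0.5],[0,0,0]],[30,[6.5,1,-0.5],[0,0,0]],[30,[6.5,1,-0.5],[0,0,0]],[30,[6.5,1,-0.5],[0,0,0]]]'
```

```text
time_s: 20.57
tool_pos: [0.6419, -0.3145, 0.056]
tool_rot: [12.1, 89.9, 10.4]
force: [-2.0, 1.7, 7.7]
grip_width: 0.0373
```

```bash
python3 -m pendant '[[42,[0,0,0],[0,0,0]],[50,[0,0,0],[0,0,0]],[58,[0,0,0],[0,0,0]],[58,[0,0,0],[0,0,0]],[58,[-15,0,0],[0,0,0]],[58,[-45,0,0],[0,0,0]],[58,[-75,0,0],[0,0,0]],[58,[-105,0,0],[0,0,0]],[58,[-105,0,0],[0,0,0]],[58,[-105,0,0],[0,0,0]]]'
python3 - <<'E'
from h import *
s,t=go(481.5,-277,140,0)
r=optics.read_camera("wrist"); cv2.imwrite("pics/w11.png",r["image"])
E
```

```text
time_s: 21.4
tool_pos: [0.6429, -0.3153, 0.1628]
tool_rot: [-20.5, 89.7, -22.2]
force: [0.3, 0.4, -1.0]
grip_width: 0.058
at [ 642.9 -315.3  162.8] jaw -1.7->0.0 q [ -3.2  33.   40.2  79.5 -21.4  74.9  36.2] t 21.4 F [ 0.3  0.4 -1. ] w 58.0
SHIFT [  21.9   33.5 -162.6] norm 167 TURN [-0.03   0.005  0.002]
```

View pics/w11.png

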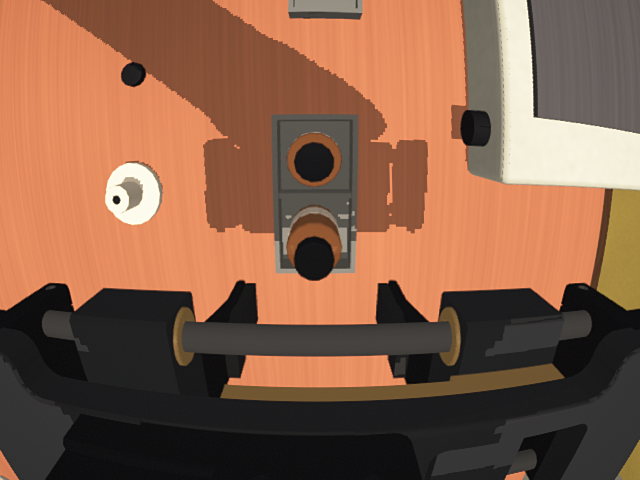

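Both bottles stand in the caddy at (315,160) and (315,245). Next is the large chuck.

```bash
python3 -m pendant '[[58,[0,4,-20],[0,0,0]],[58,[0,10,-48],[0,0,0]],[58,[5,16,-76],[0,0,0]],[58,[10,22,-104],[-0.03,0,0]],[58,[15,28,-132],[-0.03,0,0]],[58,[20,33,-152],[-0.03,0,0]],[58,[22,33,-162],[-0.03,0,0]],[58,[22,33,-162],[-0.03,0,0]],[58,[22,33,-162],[-0.03,0,0]],[58,[22,33,-162],[-0.03,0,0]]]'
python3 - <<'E'
from h import *
s,t=go(481.5,-277,34,0)
r=optics.read_camera("wrist"); cv2.imwrite("pics/w12.png",r["image"])
E
```

```text
time_s: 22.28
tool_pos: [0.4822, -0.2765, 0.1374]
tool_rot: [-37.8, 89.9, -37.8]
force: [0.2, -0.1, -0.4]
grip_width: 0.058
at [ 482.2 -276.5  137.4] jaw 0.0->0.0 q [-11.9  13.8  44.5 105.4 -10.6  65.   36.2] t 22.28 F [ 0.2 -0.1 -0.4] w 58.0
SHIFT [103.4  -0.4  -0.8] norm 103 TURN [0.001 0.001 0.001]
```

View pics/w12.png

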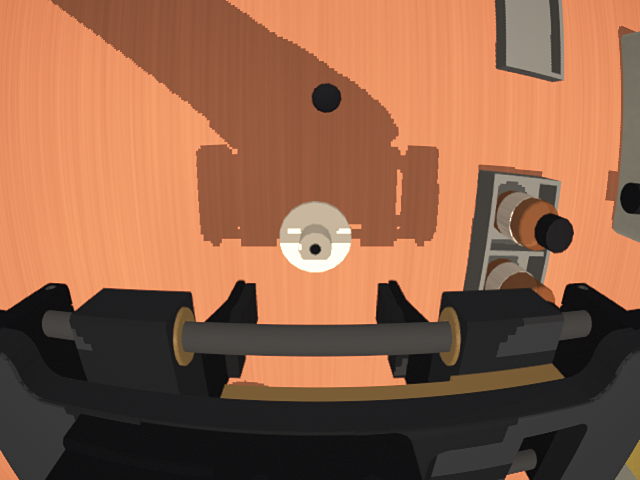

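The hub at (315,247) is centred. I descend and grip.

```bash
python3 -m pendant '[[58,[20,0,0],[0,0,0]],[58,[45,0,0],[0,0,0]],[58,[70,0,0],[0,0,0]],[58,[90,0,0],[0,0,0]],[58,[100,0,0],[0,0,0]],[58,[103,0,0],[0,0,0]],[58,[103,0,0],[0,0,0]],[58,[103,0,0],[0,0,0]]]'
python3 - <<'E'
from h import *
s,t=go(481.5,-277,34,0)
E
python3 -m pendant '[[40,[1,0,0],[0,0,0]],[30,[1,0,0],[0,0,0]],[24,[1,0,0],[0,0,0]],[18,[1,0,0],[0,0,0]],[14,[1,0,0],[0,0,0]],[14,[1,0,0],[0,0,0]],[14,[1,0,0],[0,0,0]],[14,[1,0,0],[0,0,0]]]' 20
python3 - <<'E'
from h import *
go(662.5,57.5,150,0)
E
```

```text
time_s: 23.0
tool_pos: [0.4816, -0.2771, 0.035]
tool_rot: [-33.8, 89.9, -33.8]
force: [0.9, -0.3, -0.5]
grip_width: 0.0577
at [ 481.6 -277.1   35. ] jaw -0.0->0.0 q [ -8.2  22.   41.4 110.2 -17.8  54.2  41.7] t 23.0 F [ 0.9 -0.3 -0.5] w 57.7
SHIFT [ 1.   0.1 -0.1] norm 1 TURN [-0.     0.001  0.001]
time_s: 23.67
tool_pos: [0.4808, -0.2763, 0.0332]
tool_rot: [27.3, 90.0, 27.3]
force: [0.1, 0.8, 1.3]
grip_width: 0.0235
at [ 480.8 -276.3   33.2] jaw 0.0->0.0 q [ -8.1  22.1  41.4 110.3 -17.9  54.1  41.8] t 23.67 F [0.1 0.8 1.3] w 23.5
SHIFT [-116.7  333.9  181.8] norm 398 TURN [ 0.  0. -0.]
```

```bash
python3 -m pendant '[[14,[-10,0,0],[0,0,0]],[14,[-35,0,0],[0,0,0]],[14,[-65,0,0],[0,0,0]],[14,[-95,0,0],[0,0,0]],[14,[-112,10,5],[0,0,0]],[14,[-117,36,20],[0,0,0]],[14,[-117,66,36],[0,0,0]],[14,[-117,98,53],[0,0,0]],[14,[-117,130,71],[0,0,0]],[14,[-117,162,88],[0,0,0]]]'
python3 -m pendant '[[14,[0,32,17],[0,0,0]],[14,[0,64,34],[0,0,0]],[14,[0,96,52],[0,0,0]],[14,[0,128,70],[0,0,0]],[14,[0,150,82],[0,0,0]],[14,[0,164,90],[0,0,0]],[14,[0,172,94],[0,0,0]],[14,[0,172,94],[0,0,0]],[14,[0,172,94],[0,0,0]],[14,[0,172,94],[0,0,0]]]'
python3 - <<'E'
from h import *
r=optics.read_camera("wrist"); cv2.imwrite("pics/w13.png",r["image"])
s,t=go(662.5,57.5,37.2,0)
E
```

```text
time_s: 24.5
tool_pos: [0.5692, -0.1129, 0.1508]
tool_rot: [23.2, 90.0, 23.1]
force: [0.3, -1.2, -0.6]
grip_width: 0.0235
time_s: 25.33
tool_pos: [0.662, 0.0545, 0.1503]
tool_rot: [-105.2, 89.9, -105.3]
force: [0.4, -0.0, -1.0]
grip_width: 0.0232
at [662.1  54.6 150.4] jaw -0.2->0.0 q [-32.7  25.7  34.   88.4 -14.9  70.5   3.4] t 25.38 F [-0.6  0.2 -0.8] w 23.5
SHIFT [113.2   3.    0.4] norm 113 TURN [-0.004 -0.     0.001]
```

View pics/w13.png

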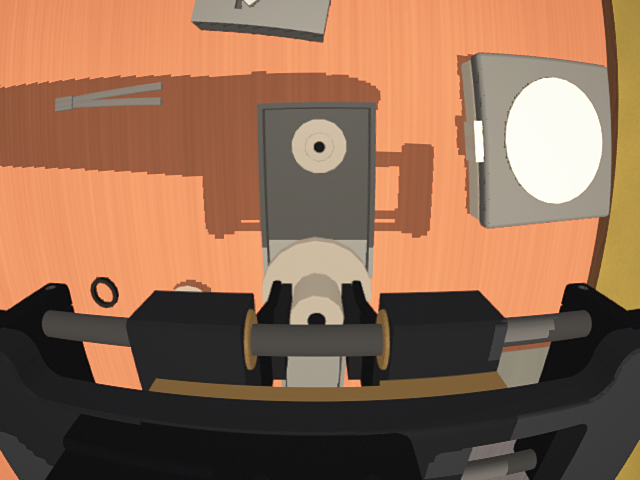

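The small chuck is at (319,147) and the held large chuck is over the free half at (318,270). I lower it.

```bash
python3 -m pendant '[[14,[20,3,0.5],[0,0,0]],[14,[45,3,0.5],[0,0,0]],[14,[70,3,0.5],[0,0,0]],[14,[92,3,0.5],[0,0,0]],[14,[104,3,0.5],[0,0,0]],[14,[108,3,0.5],[0,0,0]],[14,[108,3,0.5],[0,0,0]],[14,[108,3,0.5],[0,0,0]],[14,[108,3,0.5],[0,0,0]]]'
python3 - <<'E'
from h import *
s,t=go(662.5,57.5,37.2,0)
E
```

```text
time_s: 26.13
tool_pos: [0.6645, 0.0604, 0.044]
tool_rot: [9.9, 89.8, 9.9]
force: [0.3, 0.5, -0.8]
grip_width: 0.0236
at [664.5  60.4  44. ] jaw -0.0->0.0 q [-31.3  31.9  31.5  93.1 -18.6  60.1   5.7] t 26.13 F [ 0.3  0.5 -0.8] w 23.6
SHIFT [ 6.8 -2.9 -2. ] norm 8 TURN [-0.     0.003 -0.001]
```

```bash
python3 -m pendant '[[14,[2,-2,-1],[0,0,0]],[14,[4,-2,-1],[0,0,0]],[14,[5.5,-2,-1],[0,0,0]],[14,[6.8,-2,-1],[0,0,0]],[14,[6.8,-2,-1],[0,0,0]],[14,[6.8,-2,-1],[0,0,0]]]'
```

```text
time_s: 26.63
tool_pos: [0.6624, 0.0584, 0.0372]
tool_rot: [52.0, 90.0, 52.0]
force: [-3.0, 0.2, 9.6]
grip_width: 0.0233
```

```bash
python3 -m pendant '[[28,[0,0,0],[0,0,0]],[36,[0,0,0],[0,0,0]],[40,[0,0,0],[0,0,0]],[40,[0,0,0],[0,0,0]],[40,[-15,0,0],[0,0,0]],[40,[-45,0,0],[0,0,0]],[50,[-75,0,0],[0,0,0]],[50,[-108,0,0],[0,0,0]],[50,[-108,0,0],[0,0,0]],[50,[-108,0,0],[0,0,0]]]'
python3 - <<'E'
from h import *
s,t=go(627,264,145,-52.5)
r=optics.read_camera("wrist"); cv2.imwrite("pics/w14.png",r["image"])
E
```

```text
time_s: 27.47
tool_pos: [0.664, 0.0585, 0.147]
tool_rot: [11.9, 89.7, 11.9]
force: [0.8, -0.8, 0.1]
grip_width: 0.0492
at [664.   58.5 147. ] jaw -0.0->-52.5 q [-32.9  25.9  33.9  88.6 -15.1  69.8   3.5] t 27.47 F [ 0.8 -0.8  0.1] w 49.2
SHIFT [  2.1 205.5 -37.1] norm 209 TURN [ 0.916  0.005 -0.004]
```

View pics/w14.png

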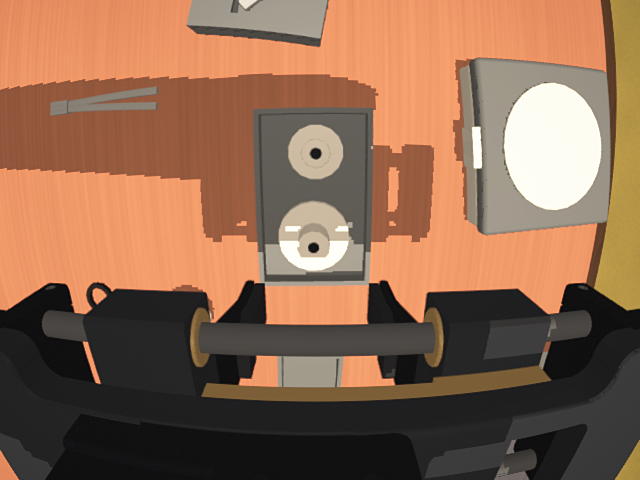

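Both chucks are side by side in the tray at (316,153) and (315,243). Now the key.

```bash
python3 -m pendant '[[50,[0,15,-3],[0.1,0,0]],[50,[0,38,-7],[0.21,0,0]],[50,[0,63,-11],[0.32,0,0]],[50,[0,90,-16],[0.44,0,0]],[50,[0,117,-21],[0.56,0,0]],[50,[0,144,-26],[0.68,0,0]],[50,[0,170,-31],[0.8,0,0]],[50,[0,190,-35],[0.9,0,0]],[50,[0,205,-37],[0.916,0,0]],[50,[0,205,-37],[0.916,0,0]]]'
python3 -m pendant '[[50,[0,0,0],[0,0,0]],[50,[0,0,0],[0,0,0]],[50,[0,0,0],[0,0,0]]]'
python3 - <<'E'
from h import *
s,t=go(627,264,51,-52.5)
r=optics.read_camera("wrist"); cv2.imwrite("pics/w15.png",r["image"])
T=r["cam_to_world"]; v,u=np.mgrid[0:480,0:640]
dx=(u-r["cx"]);dy=(v-r["cy"]);rr=np.hypot(dx,dy)+1e-9;th=rr/r["fx"]
z=r["range_z"]
X=np.stack([np.tan(th)*dx/rr*z,-np.tan(th)*dy/rr*z,-z,np.ones_like(z)],-1)@T.T; P=X[...,:3]
for lab in ["key","guard"]:
    m=models.masks_of("wrist",lab)
    if not m: print("no",lab); continue
    p=P[m[0]["pixels"]&(z>0)]; print(lab,m[0]["confidence"],p.mean(0),np.percentile(p,[2,98],axis=0))
    top=p[p[:,2]>np.percentile(p[:,2],95)-.005]; rect=cv2.minAreaRect((top[:,:2]*1000).astype(np.float32)); print(rect)
E
```

```text
time_s: 28.35
tool_pos: [0.6225, 0.269, 0.1411]
tool_rot: [-139.8, 89.8, 168.0]
force: [-0.1, 1.4, 0.0]
grip_width: 0.0501
time_s: 28.6
tool_pos: [0.6256, 0.261, 0.1431]
tool_rot: [-46.9, 89.9, -99.5]
force: [0.4, -1.1, 0.3]
grip_width: 0.0502
at [625.6 261.  143.1] jaw -52.6->-52.5 q [-54.6  29.4  40.7  86.8 -19.7  71.2 -63.7] t 28.6 F [ 0.4 -1.1  0.3] w 50.2
SHIFT [92.1  3.1 -1.6] norm 92 TURN [-0.002  0.001  0.001]
key 0.83 [0.6312 0.2685 0.0459] [[0.6106 0.2444 0.0099]
 [0.6475 0.2889 0.0672]]
((628.3560791015625, 266.56207275390625), (43.684104919433594, 11.984699249267578), 37.5653076171875)
guard 0.87 [0.6295 0.2671 0.0229] [[0.5789 0.2164 0.0033]
 [0.6785 0.3159 0.0284]]
((627.6739501953125, 265.5685729980469), (100.88151550292969, 100.7559585571289), 80.34362030029297)
```

View pics/w15.png

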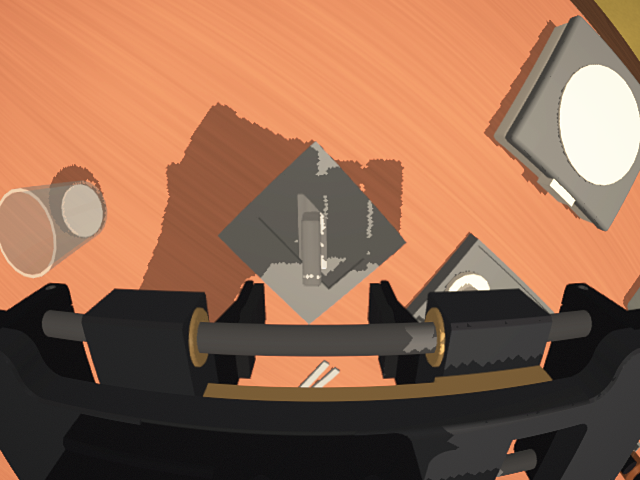

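```bash
python3 - <<'E'
from h import *
im=cv2.imread("pics/w15.png"); c=cv2.resize(im[135:325,210:415],None,fx=3,fy=3,interpolation=cv2.INTER_CUBIC); cv2.imwrite("pics/w15z.png",np.clip(c.astype(float)*1.6,0,255).astype(np.uint8))
E
```

```text
(no output)
```

View pics/w15z.png

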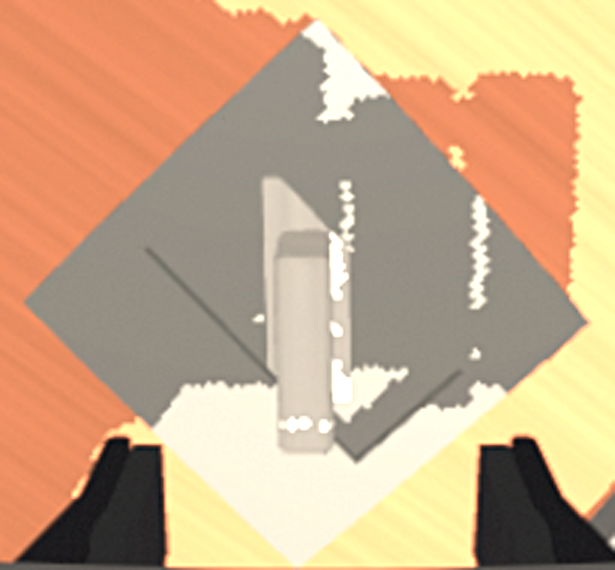

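The zoom confirms the slot's long edge runs from (147,248) to (355,460), about 43° counter-clockwise from the tab. I descend over the tab.

```bash
python3 -m pendant '[[50,[10,3.5,-2.2],[0,0,0]],[50,[30,3.5,-2.2],[0,0,0]],[50,[50,3.5,-2.2],[0,0,0]],[50,[70,3.5,-2.2],[0,0,0]],[50,[82,3.5,-2.2],[0,0,0]],[50,[88,3.5,-2.2],[0,0,0]],[50,[89,3.5,-2.2],[0,0,0]],[50,[89,3.5,-2.2],[0,0,0]],[50,[89,3.5,-2.2],[0,0,0]]]'
python3 - <<'E'
from h import *
s,t=go(627.3,264.7,51,-52.5)
r=optics.read_camera("wrist"); cv2.imwrite("pics/w16.png",r["image"])
E
```

```text
time_s: 29.5
tool_pos: [0.6275, 0.2677, 0.0554]
tool_rot: [75.6, 89.9, 23.1]
force: [-0.3, 0.6, 1.4]
grip_width: 0.0503
at [627.5 267.7  55.4] jaw -52.5->-52.5 q [-53.2  34.5  38.2  90.4 -23.2  63.1 -61.8] t 29.5 F [-0.3  0.6  1.4] w 50.3
SHIFT [ 4.4 -2.   2.3] norm 5 TURN [ 0.     0.    -0.002]
```

View pics/w16.png

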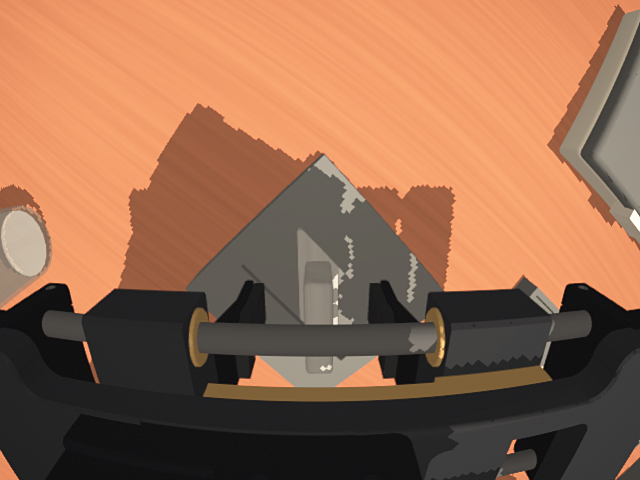

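The tab at column 318 is centred. I lower 4 mm and close.

```bash
python3 -m pendant '[[50,[2,-1,0],[0,0,0]],[50,[4,-1.5,0],[0,0,0]],[40,[4,-1.5,0],[0,0,0]],[28,[4,-1.5,0],[0,0,0]],[18,[4,-1.5,0],[0,0,0]],[12,[4,-1.5,0],[0,0,0]],[6,[4,-1.5,0],[0,0,0]],[4,[4,-1.5,0],[0,0,0]],[4,[4,-1.5,0],[0,0,0]],[4,[4,-1.5,0],[0,0,0]]]' 25
python3 - <<'E'
from h import *
s,t=go(627,265,51,-9.9)
E
```

```text
time_s: 30.38
tool_pos: [0.6253, 0.2666, 0.0502]
tool_rot: [-106.0, 90.0, -158.5]
force: [0.4, 0.0, -0.8]
grip_width: 0.0117
at [625.3 266.6  50.2] jaw -52.5->-9.9 q [-53.2  34.7  38.1  90.8 -23.3  62.6 -61.7] t 30.38 F [ 0.4  0.  -0.8] w 11.7
SHIFT [-0.8  0.4  2.2] norm 2 TURN [-0.743 -0.     0.   ]
```

```bash
python3 -m pendant '[[4,[-2,0,0],[0,0,0]],[4,[-3,0,0],[-0.08,0,0]],[4,[-3,0,0],[-0.17,0,0]],[4,[-3,0,0.5],[-0.26,0,0]],[4,[-3,0,0.5],[-0.35,0,0]],[4,[-3,0,0.5],[-0.44,0,0]],[4,[-3,0,0.5],[-0.53,0,0]],[4,[-3,0,0.5],[-0.62,0,0]],[4,[-3,0,0.5],[-0.7,0,0]],[4,[-3,0,0.5],[-0.743,0,0]]]'
python3 -m pendant '[[4,[0,0,0],[0,0,0]],[4,[0,0,0],[0,0,0]]]'
python3 - <<'E'
from h import *
s,t=go(627,265,51,-9.9)
r=optics.read_camera("wrist"); cv2.imwrite("pics/w17.png",r["image"])
r=optics.read_camera("top")
cv2.imwrite("pics/t17.png",cv2.resize(r["image"][150:300,90:260],None,fx=4,fy=4))
E
```

```text
time_s: 31.22
tool_pos: [0.6256, 0.2661, 0.0533]
tool_rot: [164.9, 90.0, 155.2]
force: [-0.1, 0.2, -1.1]
grip_width: 0.0116
time_s: 31.38
tool_pos: [0.6257, 0.2661, 0.0533]
tool_rot: [131.9, 90.0, 121.9]
force: [-1.0, 0.3, -0.7]
grip_width: 0.0116
at [625.7 266.1  53.3] jaw -10.0->-9.9 q [-47.   32.3  29.3  90.5 -17.3  61.8 -23.2] t 31.38 F [-1.   0.3 -0.7] w 11.6
SHIFT [ 2.3 -0.8  1.5] norm 3 TURN [-0.002 -0.    -0.   ]
```

View pics/w17.png

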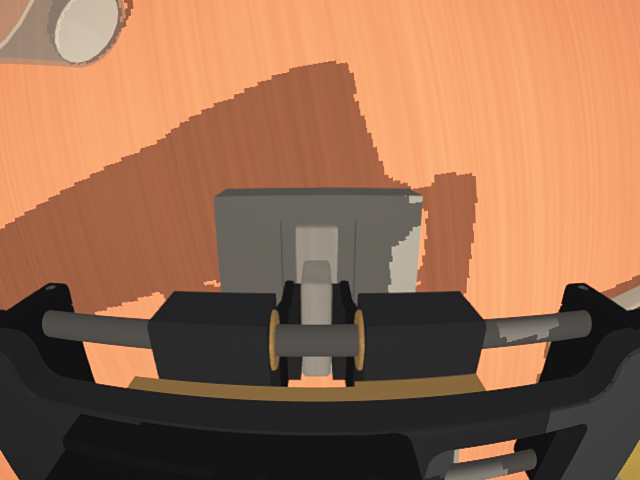

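The foot (columns 296–338) now lies inside the slot (281–355) and parallel to it. I lift gently and watch the force.

```bash
python3 -m pendant '[[4,[-3,0,0],[0,0,0]],[4,[-7,0,0],[0,0,0]],[4,[-11,0,0],[0,0,0]],[4,[-15,0,0],[0,0,0]],[4,[-19,0,0],[0,0,0]],[4,[-24,0,0],[0,0,0]],[4,[-30,0,0],[0,0,0]],[4,[-30,0,0],[0,0,0]]]'
python3 - <<'E'
from h import *
r=optics.read_camera("wrist"); cv2.imwrite("pics/w18.png",r["image"])
s,t=go(657.6,-91.9,150,-2.1)
E
```

```text
time_s: 32.15
tool_pos: [0.6266, 0.2665, 0.0851]
tool_rot: [38.1, 89.8, 28.2]
force: [0.5, 0.6, -0.2]
grip_width: 0.0116
at [626.3 266.4  84.4] jaw -9.9->-2.1 q [-47.5  30.5  30.   89.2 -16.3  64.6 -23.8] t 32.2 F [-0.3 -0.  -0.8] w 11.6
SHIFT [ -65.9 -347.5   92.6] norm 366 TURN [-0.136  0.002 -0.001]
```

View pics/w18.png

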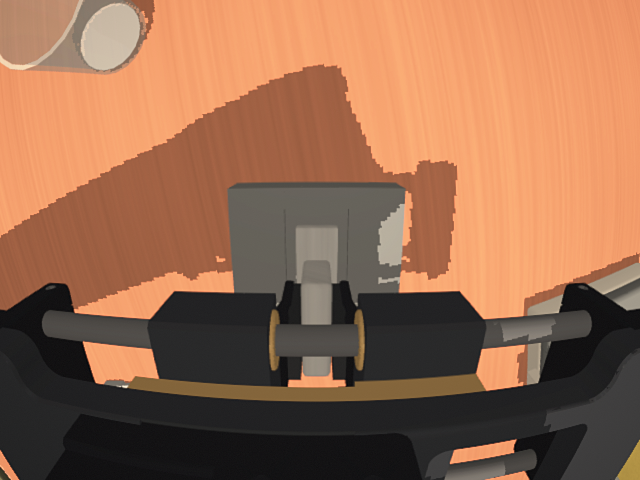

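The key came free with under 1 N. I carry it to the small tray.

```bash
python3 -m pendant '[[4,[-20,0,0],[0,0,0]],[4,[-45,0,0],[0,0,0]],[4,[-62,-10,3],[0,0,0]],[4,[-66,-35,10],[0,0,0]],[4,[-66,-65,18],[-0.05,0,0]],[4,[-66,-97,26],[-0.1,0,0]],[4,[-66,-129,35],[-0.136,0,0]],[4,[-66,-161,43],[-0.136,0,0]],[4,[-66,-193,51],[-0.136,0,0]],[4,[-66,-225,60],[-0.136,0,0]]]'
python3 - <<'E'
from h import *
s,t=go(657.6,-91.9,150,-2.1)
E
```

```text
time_s: 33.03
tool_pos: [0.6457, 0.0327, 0.1492]
tool_rot: [120.4, 90.0, 118.3]
force: [0.9, -0.8, -0.9]
grip_width: 0.0116
at [645.7  32.7 149.2] jaw -2.1->-2.1 q [-31.9  23.6  34.3  91.2 -13.9  69.5   2.9] t 33.03 F [ 0.9 -0.8 -0.9] w 11.6
SHIFT [  -0.8 -124.1   16.5] norm 125 TURN [-0. -0. -0.]
```

```bash
python3 -m pendant '[[4,[0,-30,4],[0,0,0]],[4,[0,-60,8],[0,0,0]],[4,[0,-90,12],[0,0,0]],[4,[0,-108,14],[0,0,0]],[4,[0,-118,15],[0,0,0]],[4,[0,-121,16],[0,0,0]],[4,[0,-121,16],[0,0,0]],[4,[0,-121,16],[0,0,0]],[4,[0,-121,16],[0,0,0]]]'
python3 - <<'E'
from h import *
r=optics.read_camera("wrist"); cv2.imwrite("pics/w19.png",r["image"])
s,t=go(657.6,-91.9,50.2,-2.1)
z=r["range_z"];T=r["cam_to_world"]; v,u=np.mgrid[0:480,0:640]
dx=(u-r["cx"]);dy=(v-r["cy"]);rr=np.hypot(dx,dy)+1e-9;th=rr/r["fx"]
P=(np.stack([np.tan(th)*dx/rr*z,-np.tan(th)*dy/rr*z,-z,np.ones_like(z)],-1)@T.T)[...,:3]
for lab in ["key","key_tray"]:
    m=models.masks_of("wrist",lab)
    if not m: print("no",lab); continue
    p=P[m[0]["pixels"]&(z>0)]; print(lab,m[0]["confidence"],np.percentile(p,[2,98],axis=0)*1000)
E
```

```text
time_s: 33.78
tool_pos: [0.6578, -0.0846, 0.149]
tool_rot: [102.0, 89.9, 100.0]
force: [1.0, 0.0, -1.3]
grip_width: 0.0119
at [657.8 -84.8 149.1] jaw -1.9->-2.1 q [-22.   26.   35.9  88.7 -15.9  70.5  14.6] t 33.83 F [0.1 0.6 0.3] w 11.9
SHIFT [98.9 -7.2  0. ] norm 99 TURN [ 0.003 -0.    -0.001]
key 0.93 [[ 649.5196 -103.5771  105.7971]
 [ 670.2759  -53.5236  165.914 ]]
key_tray 0.56 [[ 630.4547 -122.4021    2.7764]
 [ 687.7006  -44.7729   19.1378]]
```

View pics/w19.png

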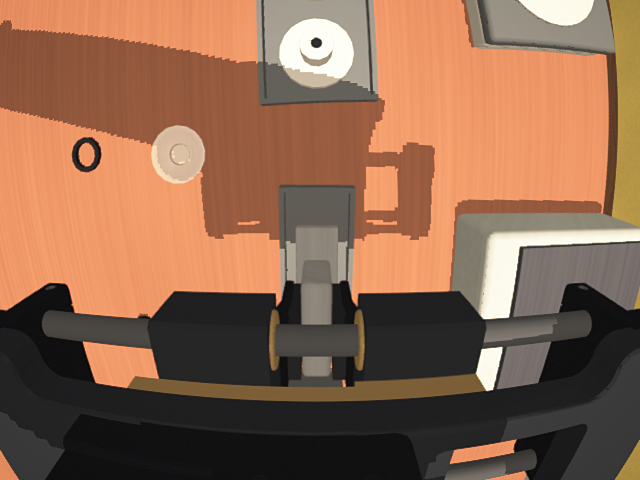

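Foot and tray are parallel, with 7 mm still needed in −y (foot end at y = −53.5, tray end at −45). I correct and lower.

```bash
python3 -m pendant '[[4,[0,-5,0],[0,0,0]],[4,[15,-7,0],[0,0,0]],[4,[40,-7,0],[0,0,0]],[4,[62,-7,0],[0,0,0]],[4,[80,-7,0],[0,0,0]],[4,[90,-7,0],[0,0,0]],[4,[93,-7,0],[0,0,0]],[4,[93,-7,0],[0,0,0]],[4,[93,-7,0],[0,0,0]],[4,[93,-7,0],[0,0,0]]]'
python3 - <<'E'
from h import *
s,t=go(657.6,-91.9,50.2,-2.1)
r=optics.read_camera("wrist"); cv2.imwrite("pics/w20.png",r["image"])
E
```

```text
time_s: 34.77
tool_pos: [0.6584, -0.0946, 0.0578]
tool_rot: [-1.2, 89.8, -3.3]
force: [-0.6, -0.3, -0.4]
grip_width: 0.0119
at [658.4 -94.6  57.8] jaw -2.1->-2.1 q [-19.8  31.3  34.   93.  -19.3  61.6  17.5] t 34.77 F [-0.6 -0.3 -0.4] w 11.9
SHIFT [ 7.6  2.7 -0.9] norm 8 TURN [-0.     0.003  0.   ]
```

View pics/w20.png

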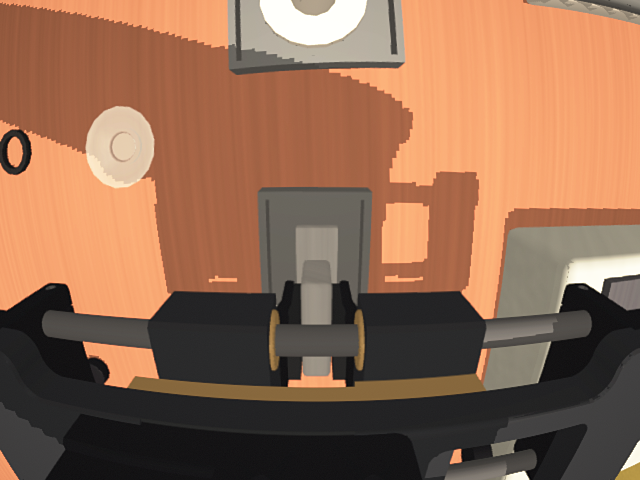

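```bash
python3 -m pendant '[[4,[2,2,-0.5],[0,0,0]],[4,[4,2,-0.5],[0,0,0]],[4,[6,2,-0.5],[0,0,0]],[4,[7.5,2,-0.5],[0,0,0]],[4,[7.5,2,-0.5],[0,0,0]],[4,[7.5,2,-0.5],[0,0,0]]]'
```

```text
time_s: 35.32
tool_pos: [0.6573, -0.0918, 0.0501]
tool_rot: [52.4, 89.9, 50.3]
force: [-1.2, 0.7, 5.9]
grip_width: 0.0117
```

Contact is at 5.9 N. I release and rise.

```bash
python3 -m pendant '[[16,[0,0,0],[0,0,0]],[24,[0,0,0],[0,0,0]],[34,[0,0,0],[0,0,0]],[40,[0,0,0],[0,0,0]],[40,[-15,0,0],[0,0,0]],[40,[-45,0,0],[0,0,0]],[40,[-80,0,0],[0,0,0]],[40,[-115,0,0],[0,0,0]],[40,[-150,0,0],[0,0,0]],[40,[-150,0,0],[0,0,0]]]'
python3 -m pendant '[[40,[0,40,-20],[0,0,0]],[40,[0,80,-40],[0,0,0]],[40,[0,120,-60],[0,0,0]],[40,[0,160,-80],[0,0,0]],[40,[0,200,-100],[0,0,0]],[40,[0,200,-120],[0,0,0]],[40,[0,200,-120],[0,0,0]],[40,[0,200,-120],[0,0,0]]]'
python3 - <<'E'
from h import *
import cv2
print(tool()[0])
for n in ["top","side"]:
    r=optics.read_camera(n); cv2.imwrite(f"pics/{n}F.png",r["image"]); P=cloud(r)
    for l in L[:5]:
        m=models.masks_of(n,l)
        if not m: print(n,l,"none"); continue
        p=P[m[0]["pixels"]]; p=p[~np.isnan(p[:,0])]
        zt=np.percentile(p[:,2],97); hi=p[p[:,2]>zt-.005]
        print(n,l,round(m[0]["confidence"],2),"ztop %.4f"%zt,cv2.minAreaRect((hi[:,:2]*1000).astype(np.float32)))
E
```

```text
time_s: 36.15
tool_pos: [0.6608, -0.0938, 0.2084]
tool_rot: [-1.2, 89.2, -3.4]
force: [1.2, -0.7, 1.0]
grip_width: 0.0402
time_s: 36.82
tool_pos: [0.5435, 0.1135, 0.1996]
tool_rot: [63.4, 89.9, 61.5]
force: [0.4, -1.4, -0.2]
grip_width: 0.0401
[543.5321 113.463  199.6108]
top chuck_large 0.7 ztop 0.0402 ((662.0640869140625, 58.21549606323242), (22.362266540527344, 22.405054092407227), 0.8201084136962891)
top chuck_small 0.52 ztop 0.0411 ((663.2888793945312, 124.6282958984375), (17.570104598999023, 10.993692398071289), 86.15255737304688)
top bottle_tall 0.88 ztop 0.0962 ((640.7896728515625, -312.0684814453125), (23.38041877746582, 22.422500610351562), 67.05717468261719)
top bottle_short 0.58 ztop 0.0809 ((642.8306884765625, -253.30699157714844), (23.614994049072266, 22.649288177490234), 9.878053665161133)
top key 0.85 ztop 0.0670 ((657.1990966796875, -91.62323760986328), (42.26542282104492, 12.072460174560547), 87.3465347290039)
side chuck_large 0.89 ztop 0.0410 ((662.17333984375, 55.41132354736328), (23.045541763305664, 21.573122024536133), 39.230186462402344)
side chuck_small 0.78 ztop 0.0399 ((663.5595703125, 122.17615509033203), (19.46437644958496, 18.646438598632812), 37.623958587646484)
side bottle_tall 0.92 ztop 0.0973 ((641.1703491210938, -314.7967529296875), (23.368661880493164, 23.346384048461914), 80.49227905273438)
side bottle_short none
side key 0.64 ztop 0.0671 ((656.4586791992188, -92.98579406738281), (45.431095123291016, 12.132062911987305), 86.47667694091797)
```

View pics/sideF.png

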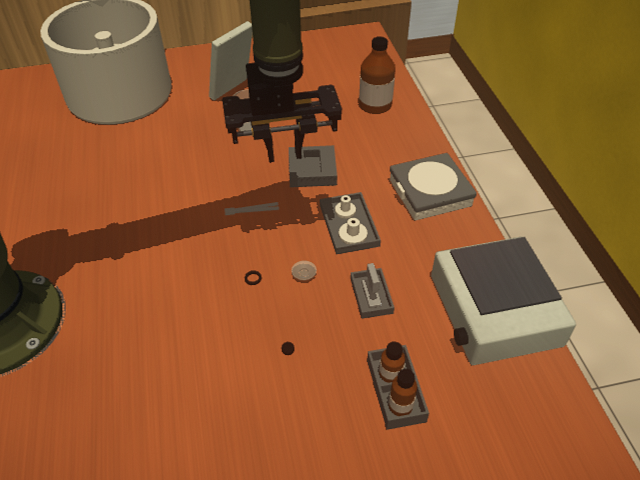

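View pics/topF.png

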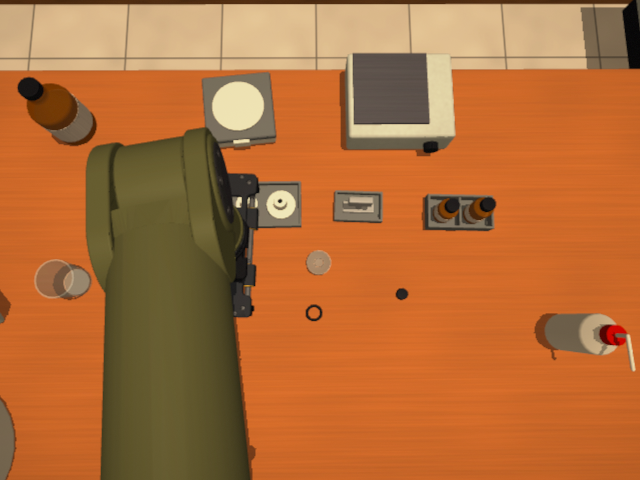

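The side picture shows both chucks in the wide tray (345,205) and (352,230), the key in its tray (372,285), and both bottles in the caddy (392,362) and (403,390). All top heights match standing on the tray floors (40, 40, 96, 80 and 66 mm), so I hand in.

```bash
python3 - <<'E'
from h import *
print(env.sign_off())
E
```

```text
the job is handed in; nothing more can be done
None
```

The job is done and handed in at about 37 s of the 125 s allowed. I placed both chucks hub-up side by side in the wide tray and stood the short and tall bottles in the two caddy bays. I turned the key about 43°, lifted it out through the slot and stood it in the narrow tray.

- **Position checks:** On the last top and side pictures, all five tops were within about 1.5 mm of the height they should have on the tray floors. Their centres were within about 5 mm of the tray or bay targets. The side camera did not detect the short bottle, so for that one I relied on the top camera and on seeing it in the pictures.
- **Forces:** Set-down contact forces stayed under 10 N. The gripper was open and well clear of everything at hand-in.
- **Disagreement with the brief:** The key's starting angle measured about 43° from the slot in all the views, not the 50–90° stated. I went by the measurement, and the foot cleared the slot with no resistance.

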